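Load the leak-test pot with sensor housings

ROBOT

A 7-joint arm with a two-finger parallel gripper is mounted at the origin on the work surface. World frame = base frame: x ahead of the robot, y to its left, z up, the work surface at z = 0. Lengths are in m, angles in degrees, forces in N, time in s.
With the tool pointing down it reaches from about 0.425 to 0.875 m from the base axis. Payload 4.7 kg.
Tool frame: the origin (TCP) lies midway between the tips of the shut fingers; the grasp point (between the pads) lies 19 mm behind it (env.grip_point_offset is the distance from the TCP to the grasp point, in m); z points along the fingers, y is the line along which they close (so a half turn about z gives the same grasp; the last joint's range is limited). The gripper opens to 87 mm and grips with 3 to 60 N. Pads are 19 mm wide; open, the fingers measure 117 mm over their backs; the gripper's body (75 mm by 190 mm) begins 51 mm behind the grasp point.
Start: joints at [-63.363, 18.392, -4.016, 83.108, 1.295, 78.541, -3.26], TCP at [0.283, 0.585, 0.223] pointing down, gripper open.
Joint ranges: [-163.93, 163.93], [-17.29, 119.83], [-79.2, 71.16], [3.27, 140.29], [-89.18, 269.18], [5.43, 117.66], [-154.24, 154.24]. Speed limits (degrees/s): [147.25, 147.25, 180, 180, 180, 180, 180].

INTERFACE

Orientations are given as [roll, pitch, yaw] about the fixed x, y, z axes, in that order (R = Rz(yaw) Ry(pitch) Rx(roll)).
In Python, from cell import env gives the robot as it stands.
- The arm moves only by the shell command python3 -m jog 'ROWS' [FORCE]. ROWS is JSON, a list of rows, each a list of 7 numbers: the shift along the tool's x, y, z in m, then the turn, a rotation vector about the tool's x, y, z in rad, then the finger opening in m, from 0 to 0.087. A call has 1 to 12 rows; each row shifts and turns the commanded pose from where the row before left it, along the tool's axes as they then stand; what a row does not reach is not made up. A row lasts 1/12 s, in which the tool goes at most 41.7 mm and 7.16 degrees, less where a joint would pass 70% of its speed; a pose out of reach is approached as far as the arm can. A call is refused whole if a number of a shift passes 0.0417 or a number of a turn 0.125, either way. A call with a gripper value outside its range is refused whole. The fingers move at their own pace and stop on an object; FORCE is the grip in N (left out, the last holds). Time passes only in rows, so rows that do not move let the fingers close. It gives the time, the measured TCP pose, the force, the opening and the grip force at its end, in the units of the state.
- env.get_obs(): the state, without advancing time (a new reading comes with each control period).
- env.read_camera(name): name is "side" or "top"; returns the picture (384x512x3 uint8, blue, green, red); there is no depth.
- env.get_calibration(name): a dict with "fov_y" (degrees; the focal length in pixels is half the picture's height over the tangent of half this angle, whatever the lens; pixels are square), "cx", "cy" (the principal point, pixels), "k1" (the pictures are not rectified: a ray, as slopes to the right and down, at radius r is drawn at 1 + k1 r^2 times it, then the intrinsics apply), "pose" (4x4, takes a point from camera to world coordinates). Camera axes: x right, y up, looking along -z (the intrinsics and any distortion apply to the point x, -y, -z); pixel columns grow to the right and rows downward; lengths in m; the calibration is good to about 2 mm. A picture is of the moment at which its call begins. get_calibration takes no time and is no camera call.
- env.sign_off(): hands the job in; it is judged then, once.
The state is a dict: "time_s": time; "qpos": joint angles; "joint_velocities": joint speeds; "effort": joint torques, N m; "tool_pos": TCP position; "tool_rot": TCP orientation; "force": force on the tool from outside, world axes, zero at the start; "wrist_torque": the same for the moment, N m; "grip_width": finger opening in m; "grasp_force": force on a finger pad.
Only numpy, scipy, OpenCV 4.12 (cv2) and the standard library are available. Lean on these libraries where they do the work, as an engineer would, in place of code of your own. Each camera call takes 0.05 s, during which the arm holds its last target. There are 200 camera calls.

TASK

First stand every fallen sensor housing upright on the bench with its side close against the aluminium backstop rail, all of them standing there together. Then open the leak-test pot: turn the red pressure cap anticlockwise to its first stop and wait there about two seconds for the pressure to bleed off, press it down, turn it past the stop and lift it off; stand all the housings upright inside the pot, put the cap back and lock it fully home, as it was at the start. Do not push the mouse, tape roll, screwdriver, white bottle or small tub about.

Things in the scene. Friction and masses are not known exactly. Their poses are not given: they have to be found in the camera images.
- sensor0: Square brass sensor housing, 28 x 28 mm, 46 mm tall, about 0.2 kg; on top a smooth black ball, 18 mm in diameter, on a stem 12 mm thick; ball centre 73 mm above the foot. Origin: centre of the foot; z: from foot to ball. Starts lying, foot to the rail; 2 or 3 are present. Pinched with about 20 N the ball swivels: lifted, the housing hangs aslant; pushed on against the rail, it stands.
- sensor1: Square brass sensor housing, 28 x 28 mm, 46 mm tall, about 0.2 kg; on top a smooth black ball, 18 mm in diameter, on a stem 12 mm thick; ball centre 73 mm above the foot. Origin: centre of the foot; z: from foot to ball. Starts lying, foot to the rail; 2 or 3 are present. Pinched with about 20 N the ball swivels: lifted, the housing hangs aslant; pushed on against the rail, it stands.
- sensor2: Square brass sensor housing, 28 x 28 mm, 46 mm tall, about 0.2 kg; on top a smooth black ball, 18 mm in diameter, on a stem 12 mm thick; ball centre 73 mm above the foot. Origin: centre of the foot; z: from foot to ball. Starts lying, foot to the rail; 2 or 3 are present. Pinched with about 20 N the ball swivels: lifted, the housing hangs aslant; pushed on against the rail, it stands.
- rail: Fixed aluminium backstop rail: an upright wall 340 mm long (its y), 12 mm thick (its x), 45 mm high. Origin: under the middle of the wall. Its front face, towards the robot, lies at x = -6 mm of its frame; behind it a foot plate 5 mm high. A housing standing flat against the front has its origin at x = -20 mm.
- pot: Fixed round steel leak-test pot. Origin: centre of its underside on the bench; z up. Rim 75 mm high, mouth 94 mm in diameter. A lip round the rim, 112 mm in diameter, 8 mm thick, has two notches for the cap's lugs. Green marks on its base at its +x and -x show the locked direction, yellow marks the notches. A black sprung sealing ring on the rim pushes the cap up.
- pot_floor (a point): Centre of the pot's flat inner floor, 26 mm above the bench. Housings standing on it reach 33 mm above the rim, under the hollow cap; three fit side by side, each 25 mm from the axis, 120 degrees apart, turned any way.
- pot_notch (a point): Top of the lip at one of the two notches, 53 mm from the pot's axis, 1.35 rad anticlockwise (from above) from the pot's +x; the other is half a turn away. A lug has 0.1 rad of free play in it either way.
- cap: Red hollow pressure cap, 128 mm in diameter, 91 mm tall with its handle, 0.25 kg. Origin: centre of the open underside; z up. Half a turn makes no difference. Locked: origin 61 mm above the pot's, its x along the pot's x to 0.15 rad. Turned anticlockwise it meets the first stop about 0.55 rad from the pot's x.
- cap_handle (a point): Middle of the cap's black bar handle, 77 mm above the cap's origin; the bar lies along the cap's x, 70 mm long, 14 mm thick, 27 mm high. Opening past the first stop: press down 4 to 7 mm below the locked height (about 8 N), turn on, still pressed, to the end stop at the notches, about 1.35 to 1.45 rad from the pot's x; let go, it rises to 4 mm above the locked height and lifts off.
- cap_lug (a point): One of two lugs inside the cap's skirt, at its +x and -x (white marks above), which hook under the pot's lip. Closing: lower the cap with the lugs in the notches, press it to about 6 mm below the locked height, turn it clockwise, still pressed, until its x lies along the pot's x (home stop 0.05 rad beyond), and let it rise.
- pad: Thin fixed blue pad, 150 mm in diameter, 2 mm thick, a resting place for the cap. Origin: centre of its underside.
- mouse: Black computer mouse, 100 x 60 x 34 mm; origin under its centre. Leave alone.
- tape: Yellow tape roll lying flat, 90 mm in diameter, 18 mm high; origin under its centre. Leave alone.
- driver: Screwdriver with orange handle, 160 mm long; lying on the bench. Leave alone.
- wipes: White bottle with red cap, 60 mm in diameter, 130 mm tall, standing; origin under its centre. Leave alone.
- tub: Small white tub with green lid, 50 mm in diameter and 50 mm tall; origin under its centre. Leave alone.

How it is judged (in metres and radians):
On the way, in this order (a step that is already met when the one before it is completed fails the run):
1. all housings that are present stand upright on the bench, sides within about 15 mm of the rail's front, released (angle between each of sensor0, sensor1, sensor2's own z axis and vertical below 0.1 rad and x of sensor0 in the frame of rail between -0.036 and 0 m and y of sensor0 in the frame of rail between -0.18 and 0.18 m and height (world z) of each of sensor0, sensor1, sensor2 below 0.01 m and linear speed of each of sensor0, sensor1, sensor2 below 0.05 m/s and contact force between the fingers and sensor0 below 0.3 N and x of sensor1 in the frame of rail between -0.036 and 0 m and y of sensor1 in the frame of rail between -0.18 and 0.18 m and contact force between the fingers and sensor1 below 0.3 N and x of sensor2 in the frame of rail between -0.036 and 0 m and y of sensor2 in the frame of rail between -0.18 and 0.18 m and contact force between the fingers and sensor2 below 0.3 N), for 0.2 s.
2. the cap, still down on the pot, is held turned 0.4 to 0.7 rad, at its first stop, for 1 s (angle between the x axis of cap and the x axis of pot, either way round between 0.4 and 0.7 rad and horizontal distance between cap and pot below 0.008 m and z of cap in the frame of pot between 0.05 and 0.064 m), for 1 s.
3. the cap is off: lifted and moved clear of the pot (horizontal distance between cap and pot above 0.1 m), for 0.1 s.
4. all housings that are present stand upright inside the pot, released (angle between each of sensor0, sensor1, sensor2's own z axis and vertical below 0.2 rad and horizontal distance between each of sensor0, sensor1, sensor2 and pot below 0.045 m and z of each of sensor0, sensor1, sensor2 in the frame of pot below 0.034 m and linear speed of each of sensor0, sensor1, sensor2 below 0.05 m/s and contact force between the fingers and sensor0 below 0.3 N and contact force between the fingers and sensor1 below 0.3 N and contact force between the fingers and sensor2 below 0.3 N), for 0.2 s.
At the end, for the whole second after the job is handed in: All housings present stand upright (within 0.2 rad) inside the pot; the cap is on the pot at its locked height, turned within 0.3 rad of the locked direction; all at rest and released (all of step 4 and horizontal distance between cap and pot below 0.008 m and z of cap in the frame of pot between 0.05 and 0.064 m and angle between the x axis of cap and the x axis of pot, either way round below 0.3 rad and linear speed of cap below 0.03 m/s and contact force between the fingers and cap below 0.3 N); the robot touches nothing.
It fails at once if the mouse is pushed more than 4 cm (distance of mouse from where it was at the start of the episode above 0.04 m).
It fails at once if the tape is pushed more than 4 cm (distance of tape from where it was at the start of the episode above 0.04 m).
It fails at once if the driver is pushed more than 4 cm (distance of driver from where it was at the start of the episode above 0.04 m).
It fails at once if the wipes is pushed more than 4 cm (distance of wipes from where it was at the start of the episode above 0.04 m).
It fails at once if the tub is pushed more than 4 cm (distance of tub from where it was at the start of the episode above 0.04 m).
Of sensor0, sensor1, sensor2 only 2 to 3 are there at a start; the rules pass over those that are not, and their reading is None.
At some moment in a run one of sensor0, sensor1, sensor2 may be knocked a few centimetres aside while the robot is not near it.
It also fails if it takes over 210 s, if anything falls off the work surface, if the arm or the gripper's body presses on something with over 40 N, if the wrist force passes 120 N, or if a joint passes its speed limit or range.

## Working session

There is one attempt and no reset: what is moved stays moved. The work goes in short steps, Python scripts to look and compute and a shell command to move; the robot and the scene stay as the last step left them, time stands still between calls to the robot, and variables do not carry over. Pictures are saved under pics/ and viewed, at most 14 in all, crops included, and the job is handed in when it is done.

```bash
mkdir -p pics; ls; python3 - <<'E'
from cell import env
import cv2
o=env.get_obs();print(o)
for n in("side","top"):
    cv2.imwrite(f"pics/{n}0.png",env.read_camera(n));c=env.get_calibration(n);print(n,c)
E
```

```text
pics
{'time_s': 0.0, 'qpos': array([-63.36049102,  18.43801413,  -4.01656928,  83.17551501,
         1.29511427,  78.54148886,  -3.26004148]), 'joint_velocities': array([-0.00407488, -0.00513574, -0.00956975,  0.03536506,  0.05850898,
       -0.0635295 ,  0.01963721]), 'effort': array([-3.55806715e-04, -4.91296041e+01, -4.03811065e-01, -3.12521803e+01,
       -6.38586958e-02,  4.39503312e-02,  1.92426464e-04]), 'tool_pos': array([0.2830145 , 0.58452553, 0.22146815]), 'tool_rot': array([-1.79890239e+02,  5.63369202e-03,  1.54171226e+02]), 'force': array([-0.11528266, -0.39306355, -0.56468387]), 'wrist_torque': array([ 0.02976247,  0.00991379, -0.0002474 ]), 'grasp_force': 0.0, 'grip_width': 0.08712040191396993}
side {'fov_y': 57.44423987639012, 'cx': 255.68926079393722, 'cy': 194.48095588124139, 'k1': 0.006962884264663776, 'pose': array([[ 0.97654593,  0.16218521, -0.14161215,  0.42822287],
       [-0.21529163,  0.7439383 , -0.63261783, -0.47195944],
       [ 0.00274945,  0.64826828,  0.76140704,  0.85742275],
       [ 0.        ,  0.        ,  0.        ,  1.        ]])}
top {'fov_y': 54.44887528677998, 'cx': 250.75053636141322, 'cy': 197.36892764679376, 'k1': 0.013325207839910433, 'pose': array([[ 0.01571543,  0.99693544, -0.07663386,  0.46891741],
       [-0.99983929,  0.01500736, -0.0098068 ,  0.1456406 ],
       [-0.00862668,  0.07677566,  0.99701107,  1.12318427],
       [ 0.        ,  0.        ,  0.        ,  1.        ]])}
```

View pics/side0.png

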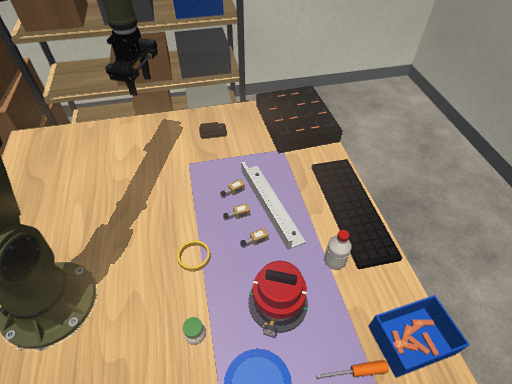

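View pics/top0.png

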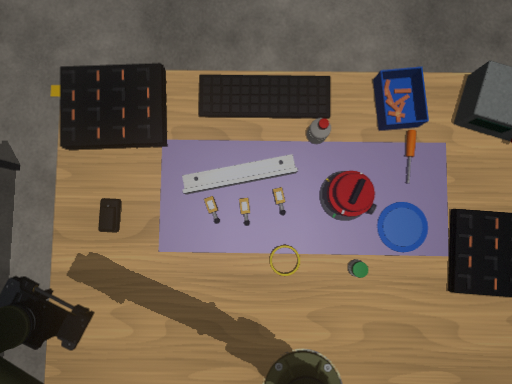

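```bash
cat > h.py <<'E'
from cell import env
import numpy as np, cv2
C={n:env.get_calibration(n) for n in("side","top")}
def KD(n):
    c=C[n];f=192/np.tan(np.radians(c["fov_y"]/2))
    return np.array([[f,0,c["cx"]],[0,f,c["cy"]],[0,0,1.]]),np.array([c["k1"],0,0,0.])
def ray(n,p):
    K,D=KD(n);u=cv2.undistortPoints(np.array([[p]],float),K,D)[0,0];T=C[n]["pose"]
    d=T[:3,:3]@[u[0],-u[1],-1];return T[:3,3],d/np.linalg.norm(d)
def plane(n,p,z):
    o,d=ray(n,p);return o+d*(z-o[2])/d[2]
def tri(ps,pt):
    A=np.zeros((3,3));b=np.zeros(3);R=[ray("side",ps),ray("top",pt)]
    for o,d in R:
        M=np.eye(3)-np.outer(d,d);A+=M;b+=M@o
    X=np.linalg.solve(A,b);return X,max(np.linalg.norm(np.cross(X-o,d)) for o,d in R)*1000
def proj(n,X):
    T=np.linalg.inv(C[n]["pose"]);q=(T[:3,:3]@np.array(X)+T[:3,3])*[1,-1,-1]
    K,D=KD(n);return cv2.projectPoints(q.reshape(1,1,3),np.zeros(3),np.zeros(3),K,D)[0].ravel()
def blobs(m,amin=8):
    n,l,s,c=cv2.connectedComponentsWithStats(m.astype(np.uint8));return [(s[i,4],c[i].round(2)) for i in range(1,n) if s[i,4]>=amin]
def snap(tag):
    d={n:env.read_camera(n) for n in("side","top")}
    for n in d: cv2.imwrite(f"pics/{n}{tag}.png",d[n])
    return d
E
python3 - <<'E'
from h import *
I={n:cv2.imread(f"pics/{n}0.png") for n in("side","top")}
W={"side":(215,150,310,265),"top":(180,150,300,230)}
v=[]
for n in W:
    x0,y0,x1,y1=W[n];im=I[n][y0:y1,x0:x1];h=cv2.cvtColor(im,cv2.COLOR_BGR2HSV)
    m=(h[...,2]<75);print(n,"dark",[(a,c+[x0,y0]) for a,c in blobs(m,6)])
    b=(h[...,0]>8)&(h[...,0]<32)&(h[...,1]>60)&(h[...,2]>90)
    print("brass",[(a,c+[x0,y0]) for a,c in blobs(b)])
    w=(h[...,1]<35)&(h[...,2]>120)
    for a,c in blobs(w,200):
        pass
    k,l,s,c=cv2.connectedComponentsWithStats(w.astype(np.uint8));i=1+s[1:,4].argmax();pts=np.argwhere(l==i)[:,::-1].astype(np.float32)
    print("rail",cv2.boxPoints(cv2.minAreaRect(pts))+[x0,y0])
    e=cv2.resize(im,(480,int(480*im.shape[0]/im.shape[1])) if n=="side" else (600,400),interpolation=cv2.INTER_CUBIC); cv2.imwrite(f"pics/c{n}.png",e)
    f=I[n];h=cv2.cvtColor(f,cv2.COLOR_BGR2HSV)
    for nm,m in (("red",((h[...,0]<6)|(h[...,0]>174))&(h[...,1]>150)&(h[...,2]>80)),("blue",(h[...,0]>100)&(h[...,0]<116)&(h[...,1]>150)),("green",(h[...,0]>45)&(h[...,0]<80)&(h[...,1]>100))):
        print(nm,blobs(m,15))
E
```

```text
side dark [(np.int32(26), array([282.42, 150.62])), (np.int32(17), array([238.53, 189.29])), (np.int32(18), array([222.72, 193.17])), (np.int32(22), array([225.68, 215.64])), (np.int32(17), array([242.59, 214.35])), (np.int32(19), array([260.53, 240.05])), (np.int32(26), array([243.  , 242.65]))]
brass [(np.int32(307), array([236.08, 152.67])), (np.int32(877), array([300.85, 172.19])), (np.int32(98), array([236.  , 186.07])), (np.int32(118), array([241.35, 210.08])), (np.int32(126), array([258.93, 235.64]))]
rail [[236.88918877 164.66935349]
 [250.85680389 155.59947586]
 [306.37940216 241.10427856]
 [292.41178894 250.17414856]]
red [(np.int32(110), array([343.05, 235.2 ])), (np.int32(2001), array([279.5 , 291.48]))]
blue [(np.int32(786), array([197.36,   7.62])), (np.int32(3892), array([417.12, 334.42])), (np.int32(721), array([258.72, 364.72]))]
green [(np.int32(135), array([189.19, 325.59]))]
top dark [(np.int32(23), array([282.  , 211.83])), (np.int32(25), array([216.56, 220.08])), (np.int32(20), array([246.35, 222.25]))]
brass [(np.int32(99), array([278.69, 195.12])), (np.int32(103), array([210.47, 204.06])), (np.int32(99), array([244.24, 205.16]))]
rail [[178.93827534 175.13471031]
 [294.08842468 152.91276646]
 [297.49613953 170.57092857]
 [182.34599304 192.79287338]]
red [(np.int32(80), array([323.44, 122.74])), (np.int32(1312), array([351.42, 193.1 ]))]
blue [(np.int32(1717), array([406.25,  95.02])), (np.int32(1963), array([402.14, 226.58]))]
green [(np.int32(158), array([491.8 , 125.38])), (np.int32(196), array([359.85, 269.28]))]
```

View pics/cside.png

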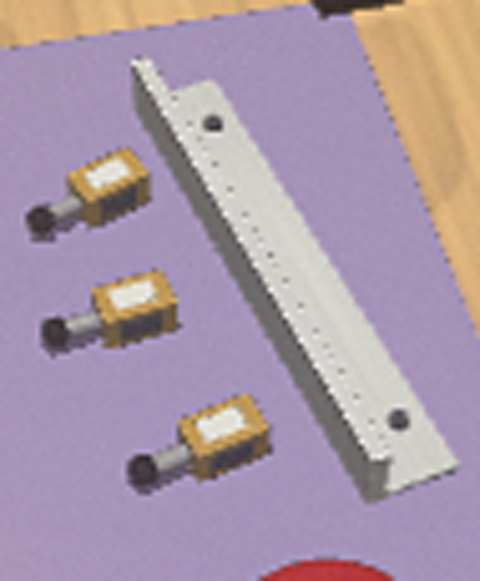

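View pics/ctop.png

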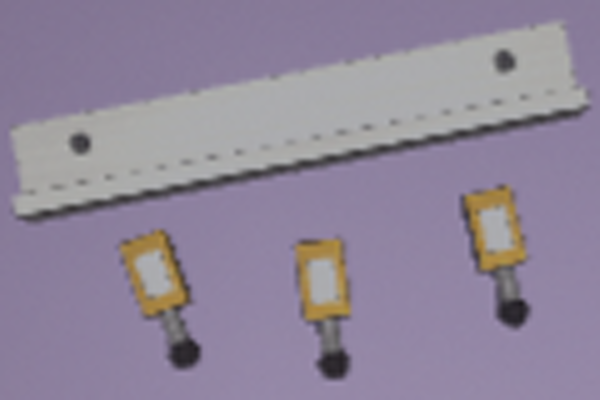

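```bash
python3 - <<'E'
from h import *
np.set_printoptions(precision=4,suppress=True)
S=[(222.8,193.3),(225.9,215.9),(243.4,242.6)];T=[(216.7,220.2),(246.5,222.2),(282.1,212)]
HS=[(236.6,187.2),(241.9,211.3),(259.6,236.9)];HT=[(210.8,204.5),(244.3,205.8),(279,195.7)]
for i in range(3):
    print("ball",*tri(S[i],T[i]),"plane14",plane("top",T[i],.014),plane("side",S[i],.014))
    h=plane("top",HT[i],.028);b=plane("top",T[i],.014);d=(h-b)[:2]
    print(" label",tri(HS[i],HT[i]), "axis yaw",np.degrees(np.arctan2(d[1],d[0])),"len",np.hypot(*d))
a=tri((241.8,163.2),(183,192));b=tri((288.4,242.4),(297.4,170.5));print("rail",a,b)
a=plane("top",(183,192),.045);b=plane("top",(297.4,170.5),.045);print(a,b,np.hypot(*(a-b)[:2]))
print("rail normal yaw",np.degrees(np.arctan2(*(a-b)[:2]*[-1,1])))
# cap: marks/handle
I={n:cv2.imread(f"pics/{n}0.png") for n in("side","top")}
for n,(x0,y0,x1,y1) in {"top":(335,178,368,210),"side":(255,265,305,292)}.items():
    h=cv2.cvtColor(I[n],cv2.COLOR_BGR2HSV)[y0:y1,x0:x1];m=((h[...,2]<60))
    k,l,s,c=cv2.connectedComponentsWithStats(m.astype(np.uint8));i=1+s[1:,4].argmax();pts=np.argwhere(l==i)[:,::-1].astype(np.float32)
    print(n,cv2.minAreaRect(pts),cv2.boxPoints(cv2.minAreaRect(pts))+[x0,y0],s[i,4],c[i]+[x0,y0])
h=cv2.cvtColor(I["top"],cv2.COLOR_BGR2HSV);m=((h[...,0]<6)|(h[...,0]>174))&(h[...,1]>120);m[:150]=0
print("red circ",cv2.minEnclosingCircle(np.argwhere(m)[:,::-1].astype(np.float32)))
print("pad",plane("top",(402.1,226.6),.002))
o=[]
for n,b in (("side",(230,250,335,345)),("top",(310,155,395,230))):
    x0,y0,x1,y1=b;im=I[n][y0:y1,x0:x1];o.append(cv2.resize(im,(400,380),interpolation=cv2.INTER_CUBIC))
cv2.imwrite("pics/cap.png",np.hstack(o))
E
```

```text
ball [0.4845 0.2567 0.013 ] 0.1612750245045064 plane14 [0.4847 0.2566 0.014 ] [0.4843 0.2558 0.014 ]
 label (array([0.5318, 0.2757, 0.0098]), np.float64(0.45044243272421763)) axis yaw 20.453656885587623 len 0.04868714213601964
ball [0.4799 0.1681 0.0103] 0.24126243494005162 plane14 [0.4801 0.168  0.014 ] [0.4795 0.1653 0.014 ]
 label (array([0.5296, 0.1754, 0.0099]), np.float64(0.6433108685431971)) axis yaw 8.303088457473564 len 0.048344468751556874
ball [0.5124 0.0626 0.0124] 0.3524306885263473 plane14 [0.512  0.0628 0.014 ] [0.5126 0.0616 0.014 ]
 label (array([0.5614, 0.0722, 0.0114]), np.float64(0.7165929355820282)) axis yaw 12.640143007198681 len 0.04844288809483066
rail (array([0.5654, 0.3552, 0.0349]), np.float64(0.03926966437874779)) (array([0.6324, 0.021 , 0.0373]), np.float64(0.9624091432646067))
[0.5645 0.3532 0.045 ] [0.6322 0.0217 0.045 ] 0.3383493598172869
rail normal yaw 11.555152276939229
top ((21.400001525878906, 12.69999885559082), (6.7082037925720215, 26.832813262939453), 26.56505012512207) [[347.4 201.2]
 [359.4 177.2]
 [365.4 180.2]
 [353.4 204.2]] 179 [356.3799 190.8994]
side ((25.807693481445312, 11.961539268493652), (30.201885223388672, 9.41357421875), 11.309932708740234) [[265.0769 278.6154]
 [266.9231 269.3846]
 [296.5385 275.3077]
 [294.6923 284.5385]] 228 [282.0746 277.7149]
red circ ((395.18505859375, 225.63926696777344), 77.94434356689453)
pad [ 0.4746 -0.2954  0.002 ]
```

View pics/cap.png

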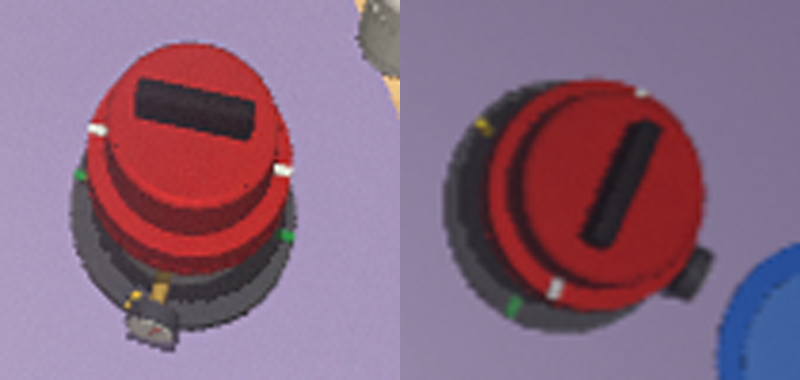

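```bash
python3 - <<'E'
from h import *
np.set_printoptions(precision=4,suppress=True)
print("handle",tri((281,277),(356.8,191)),"planes .152",plane("top",(356.8,191),.152),plane("side",(281,276.5),.152))
a=tri((304.3,292.5),(360.6,173.2)) ;b=tri((255.5,282.2),(342.9,212));print("white A?",a,b)
for d in (a[0]-b[0],):print(np.degrees(np.arctan2(d[1],d[0])),np.linalg.norm(d))
p=plane("top",(347.4+3,201.2+1.5),.152);q=plane("top",(362.4,178.7),.152);print("handle dir",q-p,np.degrees(np.arctan2(*(q-p)[[1,0]])))
p=plane("side",(251,293.7),.01);q=plane("side",(305.6,309),.01);print("green",p,q,(p+q)/2,np.degrees(np.arctan2(*(q-p)[[1,0]])),plane("top",(334.2,215.4),.01))
p=plane("side",(266,274),.15);q=plane("side",(295.6,280),.15);print("handle side",(p+q)/2,q-p,np.degrees(np.arctan2(*(q-p)[[1,0]])))
E
```

```text
handle (array([ 0.5654, -0.1243,  0.1386]), np.float64(0.31032877439842554)) planes .152 [ 0.5644 -0.1207  0.152 ] [ 0.5628 -0.1296  0.152 ]
white A? (array([ 0.6193, -0.1492,  0.0867]), np.float64(1.5295498112757746)) (array([ 0.5119, -0.0998,  0.0876]), np.float64(0.11299129055586205))
-24.70445125493824 0.11820906903513899
handle dir [ 0.0633 -0.0315  0.    ] -26.455120414152578
green [ 0.5023 -0.0909  0.01  ] [ 0.6265 -0.1592  0.01  ] [ 0.5644 -0.125   0.01  ] -28.81214259325992 [ 0.5045 -0.0923  0.01  ]
handle side [ 0.5623 -0.1297  0.15  ] [ 0.0601 -0.028   0.    ] -24.960729233798347
```

```bash
cat > rel.py <<'E'
import sys;from h import *
# rel.py x y z yaw : shift in tool axes (at the target yaw) from the measured pose
from scipy.spatial.transform import Rotation as R
o=env.get_obs();x,y,z,w=map(float,sys.argv[1:5]);p=o["tool_pos"]
r=np.radians(w);d=np.array([x,y,z])-p;t=(w-o["tool_rot"][2]+180)%360-180
print("t",round(o["time_s"],2),"pos",p.round(4),"rot",o["tool_rot"].round(2),"turn z rad",round(-np.radians(t),3))
print("shift after turn",np.round([d[0]*np.cos(r)+d[1]*np.sin(r),d[0]*np.sin(r)-d[1]*np.cos(r),-d[2]],4))
E
python3 -m jog '[[0,0,0,0,0,0.125,0.05],[0,0,0,0,0,0.125,0.05],[0,0,0,0,0,0.125,0.05],[0,0,0,0,0,0.125,0.05],[0,0,0,0,0,0.125,0.05],[0,0,0,0,0,0.125,0.05],[0,0,0,0,0,0.125,0.05],[0,0,0,0,0,0.125,0.05],[0,0,0,0,0,0.125,0.05],[0,0,0,0,0,0.125,0.05],[0,0,0,0,0,0.125,0.05],[0,0,0,0,0,0.125,0.05]]' 20
python3 -m jog '[[0,0,0,0,0,0.125,0.05],[0,0,0,0,0,0.125,0.05],[0,0,0,0,0,0.125,0.05],[0,0,0,0,0,0.125,0.05],[0,0,0,0,0,0.125,0.05],[0,0,0,0,0,0.125,0.05],[0,0,0,0,0,0.083,0.05],[0,0,0,0,0,0,0.05]]'
python3 -m jog '[[0.0062,0.0315,0.0085,0,0,0,0.05],[0.0062,0.0315,0.0085,0,0,0,0.05],[0.0062,0.0315,0.0085,0,0,0,0.05],[0.0062,0.0315,0.0085,0,0,0,0.05],[0.0062,0.0315,0.0085,0,0,0,0.05],[0.0062,0.0315,0.0085,0,0,0,0.05],[0.0062,0.0315,0.0085,0,0,0,0.05],[0.0062,0.0315,0.0085,0,0,0,0.05],[0.0062,0.0315,0.0085,0,0,0,0.05],[0.0062,0.0315,0.0085,0,0,0,0.05],[0.0062,0.0315,0.0085,0,0,0,0.05],[0.0062,0.0315,0.0085,0,0,0,0.05]]'
python3 -m jog '[[0,0,0,0,0,0,0.05],[0,0,0,0,0,0,0.05],[0,0,0,0,0,0,0.05]]'
python3 rel.py 0.4845 0.2565 0.004 20.5; python3 -c "
from h import *
print(env.get_obs()['qpos'])"
```

```text
time_s: 1.1
tool_pos: [0.2831, 0.5848, 0.2219]
tool_rot: [180.0, 0.1, 67.9]
force: [0.1, 0.4, 0.4]
grip_width: 0.0502
grasp_force: 0.0
time_s: 1.77
tool_pos: [0.2831, 0.5848, 0.222]
tool_rot: [179.9, 0.0, 20.4]
force: [1.0, 0.3, -0.4]
grip_width: 0.05
grasp_force: 0.0
time_s: 2.77
tool_pos: [0.4857, 0.2556, 0.1201]
tool_rot: [-180.0, -0.0, 20.7]
force: [-0.1, -0.0, 0.5]
grip_width: 0.05
grasp_force: 0.0
time_s: 3.02
tool_pos: [0.4849, 0.2577, 0.1205]
tool_rot: [-180.0, 0.0, 20.6]
force: [0.6, 0.8, 0.3]
grip_width: 0.0504
grasp_force: 0.0
t 3.02 pos [0.4849 0.2577 0.1205] rot [-1.7996e+02  2.0000e-02  2.0590e+01] turn z rad 0.002
shift after turn [-0.0008  0.0009  0.1165]
[-54.04204211  10.8657873   25.94484905 105.76319591  -5.28568373
  64.54867386 -95.63109407]
```

```bash

python3 -m jog '[[-0.0008,0.0009,0.02,0,0,0,0.05],[0,0,0.02,0,0,0,0.05],[0,0,0.02,0,0,0,0.05],[0,0,0.02,0,0,0,0.05],[0,0,0.02,0,0,0,0.05],[0,0,0.01,0,0,0,0.05],[0,0,0.0065,0,0,0,0.05],[0,0,0,0,0,0,0.05],[0,0,0,0,0,0,0.05]]' 20
python3 -m jog '[[0,0,0,0,0,0,0],[0,0,0,0,0,0,0],[0,0,0,0,0,0,0],[0,0,0,0,0,0,0],[0,0,0,0,0,0,0],[0,0,0,0,0,0,0],[0,0,0,0,0,0,0],[0,0,0,0,0,0,0]]' 20
python3 rel.py 0.4845 0.2565 0.004 20.5
```

```text
time_s: 3.77
tool_pos: [0.485, 0.2568, 0.0046]
tool_rot: [-180.0, -0.0, 20.6]
force: [0.8, 0.3, -0.2]
grip_width: 0.0501
grasp_force: 0.0
time_s: 4.43
tool_pos: [0.4849, 0.256, 0.0043]
tool_rot: [-180.0, -0.0, 20.5]
force: [0.6, 0.3, 1.1]
grip_width: 0.0164
grasp_force: 20.0
t 4.43 pos [0.4849 0.256  0.0043] rot [-1.7999e+02 -1.0000e-02  2.0500e+01] turn z rad 0.0
shift after turn [-0.0002 -0.0006  0.0003]
```

```bash

python3 -m jog '[[0,0,-0.008,0,0,0,0],[0,0,-0.008,0,0,0,0],[0,0,-0.008,0,0,0,0],[0,0,-0.008,0,0,0,0],[0,0,-0.008,0,0,0.04,0],[0,0,-0.008,0,0,0.04,0],[0,0,-0.008,0,0,0.04,0],[0,0,-0.007,0,0,0.036,0],[0,0,0,0,0,0,0],[0,0,0,0,0,0,0]]' 20
python3 - <<'E'
from h import *
d=snap(1)
a=cv2.resize(d["side"][140:270,200:330],(400,400));b=cv2.resize(d["top"][130:250,180:300],(400,400));cv2.imwrite("pics/j1.png",np.hstack([a,b]))
E
```

```text
time_s: 5.27
tool_pos: [0.4852, 0.2562, 0.0678]
tool_rot: [-180.0, -0.1, 11.6]
force: [-0.1, 0.2, -1.9]
grip_width: 0.0163
grasp_force: 20.0
```

View pics/j1.png

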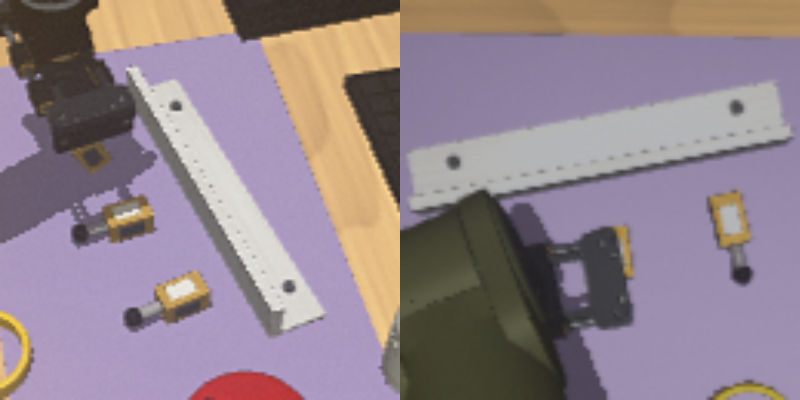

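```bash

python3 -m jog '[[0.008,0,0,0,0,0,0],[0.008,0,0,0,0,0,0],[0.008,0,0,0,0,0,0],[0.006,0,0,0,0,0,0],[0.006,0,0,0,0,0,0],[0.006,0,0,0,0,0,0],[0.006,0,0,0,0,0,0],[0.006,0,0,0,0,0,0]]' 20
python3 -m jog '[[0.004,0,0,0,0,0,0],[0.004,0,0,0,0,0,0],[0.004,0,0,0,0,0,0],[0.004,0,0,0,0,0,0]]' 20
python3 -m jog '[[0.004,0,0,0,0,0,0],[0.003,0,0,0,0,0,0],[0.003,0,0,0,0,0,0],[0,0,0,0,0,0,0],[0,0,0,0,0,0,0]]' 20
python3 -m jog '[[0.0015,0,0,0,0,0,0],[0.001,0,0,0,0,0,0],[0,0,0,0,0,0,0],[0,0,0,0,0,0,0]]' 20

```

```text
time_s: 6.03
tool_pos: [0.5384, 0.2668, 0.067]
tool_rot: [180.0, 0.0, 11.6]
force: [-0.6, -0.7, -0.8]
grip_width: 0.0162
grasp_force: 20.0
time_s: 6.37
tool_pos: [0.5535, 0.2701, 0.067]
tool_rot: [-180.0, 0.0, 11.6]
force: [0.1, 0.1, -1.1]
grip_width: 0.0164
grasp_force: 20.0
time_s: 6.78
tool_pos: [0.5633, 0.272, 0.067]
tool_rot: [-180.0, 0.0, 11.6]
force: [-0.7, -0.4, -2.7]
grip_width: 0.0164
grasp_force: 20.0
time_s: 7.12
tool_pos: [0.5654, 0.2725, 0.067]
tool_rot: [-180.0, 0.0, 11.6]
force: [-1.4, 0.2, -2.0]
grip_width: 0.0163
grasp_force: 20.0
```

```bash

python3 -m jog '[[0.001,0,0,0,0,0,0],[0.001,0,0,0,0,0,0],[0,0,0,0,0,0,0]]' 20
python3 -m jog '[[0.001,0,0,0,0,0,0],[0.001,0,0,0,0,0,0],[0,0,0,0,0,0,0]]' 20
python3 - <<'E'
from h import *
d=snap(2)
a=cv2.resize(d["side"][140:220,210:290],(600,600),interpolation=cv2.INTER_CUBIC);cv2.imwrite("pics/j2.png",a)
E
```

```text
time_s: 7.37
tool_pos: [0.5675, 0.2729, 0.0671]
tool_rot: [-180.0, 0.0, 11.6]
force: [-2.8, -0.9, -1.0]
grip_width: 0.0163
grasp_force: 20.0
time_s: 7.62
tool_pos: [0.5698, 0.2734, 0.0672]
tool_rot: [-180.0, -0.0, 11.6]
force: [-2.9, -0.3, -1.3]
grip_width: 0.0164
grasp_force: 20.0
```

View pics/j2.png

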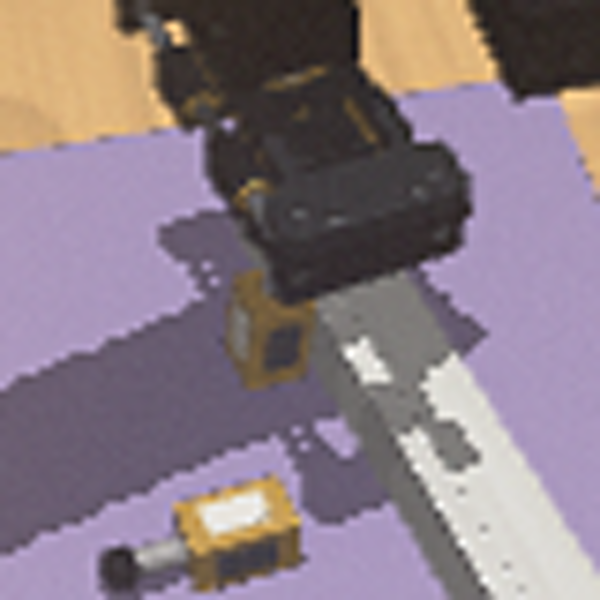

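```bash

python3 -m jog '[[0.001,0,0,0,0,0,0],[0.001,0,0,0,0,0,0],[0,0,0,0,0,0,0]]' 20
python3 -m jog '[[0.001,0,0,0,0,0,0],[0.001,0,0,0,0,0,0],[0,0,0,0,0,0,0]]' 20

```

```text
time_s: 7.97
tool_pos: [0.5718, 0.2738, 0.0672]
tool_rot: [-180.0, -0.0, 11.6]
force: [-3.4, -0.3, -0.2]
grip_width: 0.0164
grasp_force: 20.0
time_s: 8.22
tool_pos: [0.5738, 0.2742, 0.0672]
tool_rot: [-180.0, -0.0, 11.6]
force: [-2.4, -0.4, 0.2]
grip_width: 0.016
grasp_force: 20.0
```

```bash

python3 -m jog '[[0.001,0,0,0,0,0,0],[0,0,0,0,0,0,0]]' 20
python3 -m jog '[[0.001,0,0,0,0,0,0],[0,0,0,0,0,0,0]]' 20
python3 - <<'E'
from h import *
d=snap(3)
a=d["side"][140:200,225:285];h=cv2.cvtColor(a,cv2.COLOR_BGR2HSV)
cv2.imwrite("pics/j3.png",cv2.resize(a,(600,600),interpolation=cv2.INTER_CUBIC))
E
```

```text
time_s: 8.38
tool_pos: [0.5747, 0.2744, 0.0672]
tool_rot: [-180.0, -0.0, 11.6]
force: [-2.6, -1.0, 0.4]
grip_width: 0.0166
grasp_force: 20.0
time_s: 8.55
tool_pos: [0.5757, 0.2746, 0.0672]
tool_rot: [-180.0, -0.0, 11.6]
force: [-4.0, -0.6, 1.3]
grip_width: 0.0164
grasp_force: 20.0
```

View pics/j3.png

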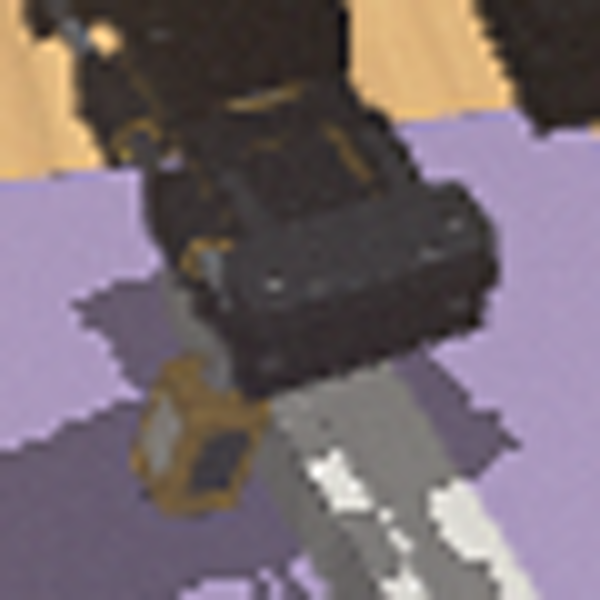

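```bash
python3 - <<'E'
from h import *
n=np.array([.9797,.2004,0]);t=np.array([-.2004,.9797,0]);z=np.array([0,0,1.])
P=n@[.5757,.2746,0];Q=t@[.5757,.2746,0];print(P,Q)
for s in (.6097,.6135):
  for h in(0,.046):
    for a in(-.014,.014):
      for b in(-.014,.014): print(s,h,"n%+.3f t%+.3f"%(a,b),((proj("side",n*(s+a)+t*(Q+b)+z*h)-[225,140])*10).round())
for h in(0,.045):print("rail front",h,((proj("side",n*.6237+t*Q+z*h)-[225,140])*10).round())
print("end",((proj("side",n*.6237+t*.2334+z*.045)-[225,140])*10).round())
E
```

```text
0.61904313 0.15365534000000003
0.6097 0 n-0.014 t-0.014 [199. 525.]
0.6097 0 n-0.014 t+0.014 [166. 465.]
0.6097 0 n+0.014 t-0.014 [279. 498.]
0.6097 0 n+0.014 t+0.014 [245. 440.]
0.6097 0.046 n-0.014 t-0.014 [196. 429.]
0.6097 0.046 n-0.014 t+0.014 [162. 369.]
0.6097 0.046 n+0.014 t-0.014 [278. 402.]
0.6097 0.046 n+0.014 t+0.014 [243. 343.]
0.6135 0 n-0.014 t-0.014 [210. 521.]
0.6135 0 n-0.014 t+0.014 [177. 462.]
0.6135 0 n+0.014 t-0.014 [289. 495.]
0.6135 0 n+0.014 t+0.014 [255. 436.]
0.6135 0.046 n-0.014 t-0.014 [208. 425.]
0.6135 0.046 n-0.014 t+0.014 [173. 365.]
0.6135 0.046 n+0.014 t-0.014 [289. 398.]
0.6135 0.046 n+0.014 t+0.014 [254. 340.]
rail front 0 [262. 469.]
rail front 0.045 [261. 375.]
end [165. 214.]
```

```bash

python3 -m jog '[[-0.002,0,0.001,0,0,0,0],[-0.002,0,0.001,0,0,0,0],[0,0,0.0005,0,0,0,0],[0,0,0,0,0,0,0]]' 20
python3 -m jog '[[0,0,0,0,0,0,0.05],[0,0,0,0,0,0,0.05],[0,0,0,0,0,0,0.05],[0,0,0,0,0,0,0.05],[0,0,0,0,0,0,0.05],[0,0,-0.02,0,0,0,0.05],[0,0,-0.03,0,0,0,0.05],[0,0,-0.03,0,0,0,0.05],[-0.04,0,-0.02,0,0,0,0.05],[-0.04,0,0,0,0,0,0.05],[-0.04,0,0,0,0,0,0.05]]' 20
python3 - <<'E'
from h import *
d=snap(4)
a=cv2.resize(d["side"][140:200,225:285],(400,400),interpolation=cv2.INTER_CUBIC);b=cv2.resize(d["top"][160:240,180:260],(400,400),interpolation=cv2.INTER_CUBIC)
cv2.imwrite("pics/j4.png",np.hstack([a,b]))
E
```

```text
time_s: 8.98
tool_pos: [0.5726, 0.274, 0.0653]
tool_rot: [-180.0, -0.1, 11.6]
force: [-0.7, 0.5, 1.7]
grip_width: 0.0161
grasp_force: 20.0
time_s: 9.9
tool_pos: [0.4568, 0.25, 0.1643]
tool_rot: [-180.0, -0.2, 11.5]
force: [-0.7, 0.5, -0.2]
grip_width: 0.0502
grasp_force: 0.0
```

View pics/j4.png

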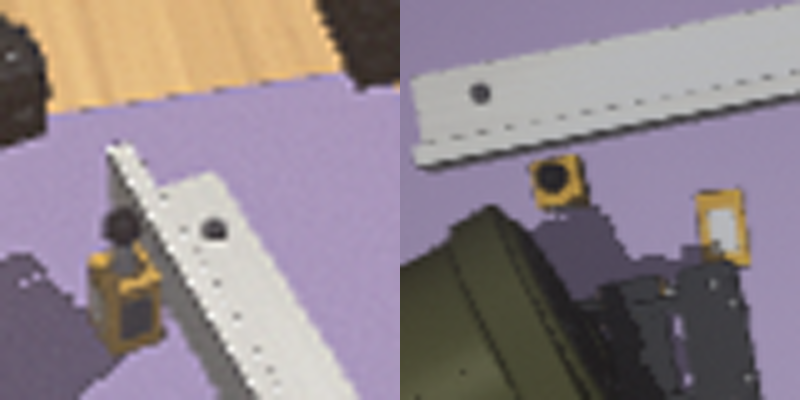

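```bash
cat > ball.py <<'E'
from h import *
n=np.array([.9797,.2004,0]);t=np.array([-.2004,.9797,0])
def dark(im,p,r=9,thr=60):
    x,y=map(int,np.round(p));w=im[y-r:y+r+1,x-r:x+r+1].max(2)<thr
    b=blobs(w,4);return [(a,c+[x-r,y-r]) for a,c in b]
E
python3 - <<'E'
from ball import *
I={k:cv2.imread(f"pics/{k}4.png") for k in("side","top")}
print(dark(I["side"],(243.3,173.7)),dark(I["top"],(210.4,195.6)))
X,e=tri((243.3,173.7),(210.4,195.6));print(X,e,n@X,t@X,plane("top",(210.4,195.6),.073))
p=[((150,345),.0),((92,262),.046)]
for q,z in (((113,355),0.),((163,335),0.)): 
    g=plane("side",np.array(q)/6.6667+[225,140],z);print(g,n@g,t@g)
E
```

```text
[(np.int32(4), array([243.5, 175. ]))] [(np.int32(23), array([210.  , 194.83])), (np.int32(5), array([201.8, 204.6]))]
[0.55380205 0.26989958 0.07364005] 0.9200819755419044 0.5966477479927597 0.1534386832122913 [0.55293471 0.27005781 0.073     ]
[0.54554679 0.25495593 0.        ] 0.5855653554989896 0.1404527530276897
[ 5.71782125e-01  2.62370591e-01 -1.11022302e-16] 0.6127540143023593 0.14245933043998563
```

```bash

python3 -m jog '[[0.033,0,0,0,0,0,0.05],[0.033,0,0,0,0,0,0.05],[0.033,0,0,0,0,0,0.05],[0,0,0.02,0,0,0,0.05],[0,0,0.02,0,0,0,0.05],[0,0,0.02,0,0,0,0.05],[0,0,0.02,0,0,0,0.05],[0,0,0.018,0,0,0,0.05],[0,0,0.01,0,0,0,0.05],[0,0,0,0,0,0,0.05],[0,0,0,0,0,0,0.05]]' 15
python3 -m jog '[[0,0,0,0,0,0,0],[0,0,0,0,0,0,0],[0,0,0,0,0,0,0],[0,0,0,0,0,0,0],[0,0,0,0,0,0,0],[0,0,0,0,0,0,0],[0,0,0,0,0,0,0],[0,0,0,0,0,0,0]]' 15
python3 -m jog '[[0,0,-0.0015,0,0,0,0],[0,0,0,0,0,0,0],[0.003,0,0,0,0,0,0],[0.003,0,0,0,0,0,0],[0.002,0,0,0,0,0,0],[0.001,0,0,0,0,0,0],[0,0,0,0,0,0,0]]' 15

```

```text
time_s: 10.92
tool_pos: [0.5539, 0.2699, 0.0551]
tool_rot: [180.0, 0.0, 11.6]
force: [-0.8, -0.1, -0.0]
grip_width: 0.0503
grasp_force: 0.0
time_s: 11.58
tool_pos: [0.5538, 0.2704, 0.0555]
tool_rot: [-180.0, -0.0, 11.6]
force: [0.7, 0.4, 1.2]
grip_width: 0.0165
grasp_force: 15.0
time_s: 12.17
tool_pos: [0.5628, 0.2717, 0.0566]
tool_rot: [180.0, -0.0, 11.6]
force: [0.6, 1.3, -2.6]
grip_width: 0.0164
grasp_force: 15.0
```

```bash

python3 -m jog '[[0,0,0.0015,0,0,0,0],[0,0,0,0,0,0,0],[0,0,0,0,0,0,0.05],[0,0,0,0,0,0,0.05],[0,0,0,0,0,0,0.05],[0,0,0,0,0,0,0.05],[0,0,-0.02,0,0,0,0.05],[0,0,-0.02,0,0,0,0.05],[0,0,-0.02,0,0,0.057,0.05],[0,0,0,0,0,0,0.05]]' 15
python3 rel.py 0.480 0.168 0.004 8.3
```

```text
time_s: 13.0
tool_pos: [0.5652, 0.2728, 0.1197]
tool_rot: [-179.8, -0.4, 8.2]
force: [0.6, 0.9, 0.6]
grip_width: 0.0497
grasp_force: 0.0
t 13.0 pos [0.5652 0.2728 0.1197] rot [-179.83   -0.4     8.17] turn z rad -0.002
shift after turn [-0.0995  0.0914  0.1157]
```

```bash

python3 -m jog '[[-0.025,0.023,0,0,0,0,0.05],[-0.025,0.023,0,0,0,0,0.05],[-0.025,0.023,0,0,0,0,0.05],[-0.0245,0.0224,0,0,0,0,0.05],[0,0,0,0,0,0,0.05],[0,0,0,0,0,0,0.05]]' 20
python3 rel.py 0.480 0.168 0.004 8.3
python3 - <<'E'
from ball import *
d=snap(5)
g=[(np.array((243,177)),.0)]
for q in ((245,171),):print(dark(d["side"],q))
print("A top",dark(d["top"],(210,192)),"C",dark(d["top"],(282,212)),dark(d["side"],(243,243)),"B side",dark(d["side"],(226,216)))
E
```

```text
time_s: 13.5
tool_pos: [0.4762, 0.1658, 0.115]
tool_rot: [-179.9, 0.0, 8.2]
force: [0.3, 0.6, 0.8]
grip_width: 0.0505
grasp_force: 0.0
t 13.5 pos [0.4762 0.1658 0.115 ] rot [-1.7992e+02  2.0000e-02  8.2100e+00] turn z rad -0.002
shift after turn [ 0.004  -0.0016  0.111 ]
[(np.int32(8), array([245.88, 173.38]))]
A top [(np.int32(24), array([209.62, 191.67]))] C [(np.int32(8), array([283.5, 211.5]))] [(np.int32(4), array([243.5, 241. ]))] B side [(np.int32(15), array([225.73, 215.27]))]
```

```bash

python3 -m jog '[[0.004,-0.0016,0.02,0,0,0,0.05],[0,0,0.02,0,0,0,0.05],[0,0,0.02,0,0,0,0.05],[0,0,0.02,0,0,0,0.05],[0,0,0.015,0,0,0,0.05],[0,0,0.01,0,0,0,0.05],[0,0,0.0055,0,0,0,0.05],[0,0,0,0,0,0,0.05],[0,0,0,0,0,0,0.05]]' 20
python3 -m jog '[[0,0,0,0,0,0,0],[0,0,0,0,0,0,0],[0,0,0,0,0,0,0],[0,0,0,0,0,0,0],[0,0,0,0,0,0,0],[0,0,0,0,0,0,0],[0,0,0,0,0,0,0],[0,0,0,0,0,0,0]]' 20
python3 -m jog '[[0,0,-0.008,0,0,0,0],[0,0,-0.008,0,0,0,0],[0,0,-0.008,0,0,0,0],[0,0,-0.008,0,0,0,0],[0,0,-0.008,0,0,-0.02,0],[0,0,-0.008,0,0,-0.02,0],[0,0,-0.008,0,0,-0.017,0],[0,0,-0.006,0,0,0,0],[0,0,0,0,0,0,0],[0,0,0,0,0,0,0]]' 20

```

```text
time_s: 14.35
tool_pos: [0.4816, 0.1696, 0.005]
tool_rot: [180.0, -0.0, 8.3]
force: [-0.2, -0.2, 0.3]
grip_width: 0.05
grasp_force: 0.0
time_s: 15.02
tool_pos: [0.481, 0.1692, 0.0049]
tool_rot: [-180.0, -0.0, 8.3]
force: [0.9, -0.9, 1.3]
grip_width: 0.0162
grasp_force: 20.0
time_s: 15.85
tool_pos: [0.4811, 0.1694, 0.067]
tool_rot: [-180.0, -0.0, 11.6]
force: [0.2, 0.7, -1.6]
grip_width: 0.0163
grasp_force: 20.0
```

```bash

python3 -m jog '[[0.01,0,0,0,0,0,0],[0.01,0,0,0,0,0,0],[0.01,0,0,0,0,0,0],[0.01,0,0,0,0,0,0],[0.01,0,0,0,0,0,0],[0.01,0,0,0,0,0,0],[0.01,0,0,0,0,0,0],[0.006,0,0,0,0,0,0],[0.005,0,0,0,0,0,0],[0.004,0,0,0,0,0,0],[0.004,0,0,0,0,0,0]]' 20
python3 -m jog '[[0.004,0,0,0,0,0,0],[0.004,0,0,0,0,0,0],[0.003,0,0,0,0,0,0],[0,0,0,0,0,0,0]]' 20
python3 -m jog '[[0.002,0,0,0,0,0,0],[0.001,0,0,0,0,0,0],[0,0,0,0,0,0,0]]' 20
python3 - <<'E'
from h import *
d=snap(6)
a=cv2.resize(d["side"][150:230,220:300],(600,600),interpolation=cv2.INTER_CUBIC);cv2.imwrite("pics/j6.png",a)
E
```

```text
time_s: 16.77
tool_pos: [0.568, 0.187, 0.0665]
tool_rot: [-180.0, 0.1, 11.6]
force: [-0.4, -0.8, -2.1]
grip_width: 0.0165
grasp_force: 20.0
time_s: 17.1
tool_pos: [0.5794, 0.1894, 0.0668]
tool_rot: [-180.0, -0.0, 11.6]
force: [0.3, 0.3, -2.3]
grip_width: 0.0166
grasp_force: 20.0
time_s: 17.35
tool_pos: [0.5819, 0.1898, 0.0667]
tool_rot: [-180.0, -0.0, 11.6]
force: [-0.5, 0.7, -2.7]
grip_width: 0.0166
grasp_force: 20.0
```

View pics/j6.png

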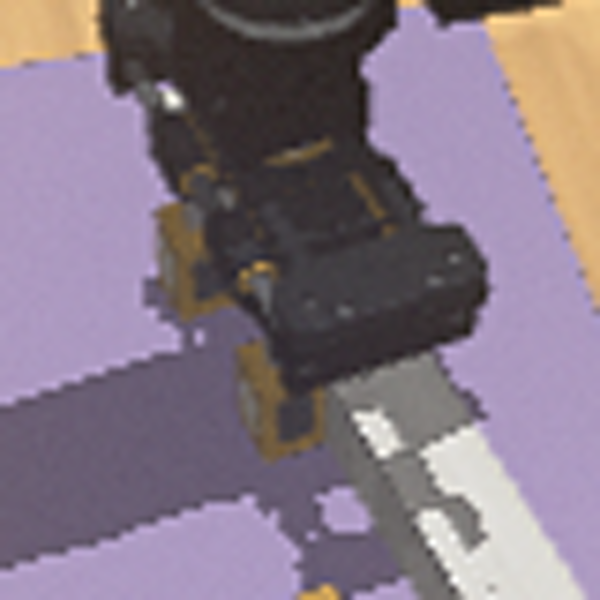

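```bash

python3 -m jog '[[0.001,0,0,0,0,0,0],[0.001,0,0,0,0,0,0],[0,0,0,0,0,0,0]]' 20
python3 -m jog '[[0,0,0.0015,0,0,0,0],[0,0,0.001,0,0,0,0],[0,0,0,0,0,0,0]]' 20
python3 -m jog '[[0,0,0,0,0,0,0.05],[0,0,0,0,0,0,0.05],[0,0,0,0,0,0,0.05],[0,0,0,0,0,0,0.05],[0,0,0,0,0,0,0.05],[0,0,-0.02,0,0,0,0.05],[0,0,-0.03,0,0,0,0.05],[0,0,-0.03,0,0,0,0.05],[0,0,0,0,0,0,0.05]]'
python3 rel.py 0.512 0.0628 0.004 12.6
```

```text
time_s: 17.7
tool_pos: [0.584, 0.1903, 0.0668]
tool_rot: [-180.0, -0.0, 11.6]
force: [-0.7, -0.5, -1.9]
grip_width: 0.0165
grasp_force: 20.0
time_s: 17.95
tool_pos: [0.5842, 0.1902, 0.065]
tool_rot: [-180.0, -0.0, 11.6]
force: [-2.2, -1.4, 2.8]
grip_width: 0.0165
grasp_force: 20.0
time_s: 18.7
tool_pos: [0.5878, 0.1912, 0.1506]
tool_rot: [-179.9, -0.6, 11.6]
force: [1.1, 0.9, 0.6]
grip_width: 0.0499
grasp_force: 0.0
t 18.7 pos [0.5878 0.1912 0.1506] rot [-179.87   -0.6    11.55] turn z rad -0.018
shift after turn [-0.102   0.1088  0.1466]
```

```bash

python3 -m jog '[[-0.0255,0.0272,0.005,0,0,-0.018,0.05],[-0.0255,0.0272,0.01,0,0,0,0.05],[-0.0255,0.0272,0.01,0,0,0,0.05],[-0.0255,0.0272,0.005,0,0,0,0.05],[0,0,0,0,0,0,0.05],[0,0,0,0,0,0,0.05],[0,0,0,0,0,0,0.05]]' 20
python3 rel.py 0.512 0.0628 0.004 12.6
python3 - <<'E'
from ball import *
d=snap(7)
print("A",dark(d["side"],(245,173)),dark(d["top"],(210,192)));print("B",dark(d["side"],(258,196),12),dark(d["top"],(240,187),10))
a=cv2.resize(d["side"][150:260,220:320],(400,440),interpolation=cv2.INTER_CUBIC);b=cv2.resize(d["top"][150:240,190:300],(400,440),interpolation=cv2.INTER_CUBIC)
cv2.imwrite("pics/j7.png",np.hstack([a,b]))
E
```

```text
time_s: 19.28
tool_pos: [0.508, 0.0628, 0.1146]
tool_rot: [-179.9, -0.1, 12.6]
force: [0.3, 1.3, 0.5]
grip_width: 0.0499
grasp_force: 0.0
t 19.28 pos [0.508  0.0628 0.1146] rot [-1.7995e+02 -1.0000e-01  1.2590e+01] turn z rad -0.0
shift after turn [0.0039 0.0009 0.1106]
A [(np.int32(74), array([249.72, 177.42]))] [(np.int32(21), array([209.38, 191.76]))]
B [(np.int32(105), array([248.9 , 193.33])), (np.int32(14), array([257.71, 192.36])), (np.int32(11), array([249.27, 207.18]))] [(np.int32(21), array([239.29, 185.62]))]
```

View pics/j7.png

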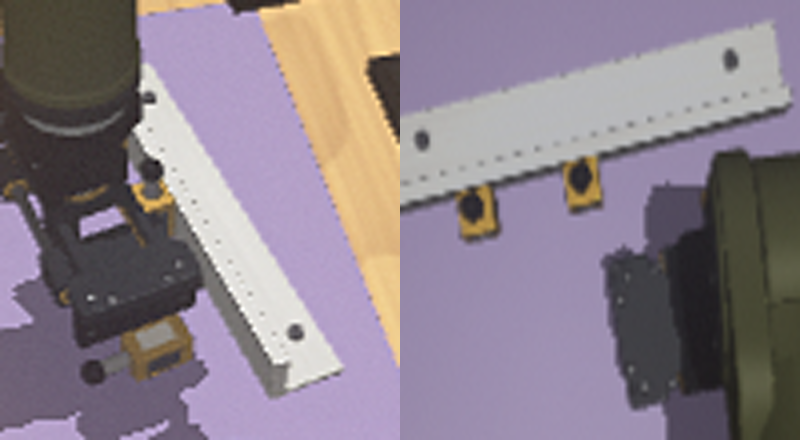

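```bash

python3 -m jog '[[0.003,0.0009,0.02,0,0,0,0.05],[0,0,0.02,0,0,0,0.05],[0,0,0.02,0,0,0,0.05],[0,0,0.02,0,0,0,0.05],[0,0,0.015,0,0,0,0.05],[0,0,0.01,0,0,0,0.05],[0,0,0.005,0,0,0,0.05],[0,0,0,0,0,0,0.05],[0,0,0,0,0,0,0.05]]' 20
python3 -m jog '[[0,0,0,0,0,0,0],[0,0,0,0,0,0,0],[0,0,0,0,0,0,0],[0,0,0,0,0,0,0],[0,0,0,0,0,0,0],[0,0,0,0,0,0,0],[0,0,0,0,0,0,0],[0,0,0,0,0,0,0]]' 20
python3 -m jog '[[0,0,-0.008,0,0,0,0],[0,0,-0.008,0,0,0,0],[0,0,-0.008,0,0,0,0],[0,0,-0.008,0,0,0,0],[0,0,-0.008,0,0,0.018,0],[0,0,-0.008,0,0,0,0],[0,0,-0.008,0,0,0,0],[0,0,-0.006,0,0,0,0],[0,0,0,0,0,0,0],[0,0,0,0,0,0,0]]' 20

```

```text
time_s: 20.13
tool_pos: [0.5112, 0.0623, 0.0046]
tool_rot: [180.0, -0.0, 12.6]
force: [0.4, 0.2, 0.5]
grip_width: 0.0503
grasp_force: 0.0
time_s: 20.8
tool_pos: [0.5106, 0.0619, 0.0044]
tool_rot: [-180.0, -0.0, 12.6]
force: [-0.8, -0.7, 1.3]
grip_width: 0.0162
grasp_force: 20.0
time_s: 21.63
tool_pos: [0.5107, 0.0621, 0.0666]
tool_rot: [-180.0, -0.0, 11.6]
force: [-0.6, -0.2, -2.0]
grip_width: 0.0164
grasp_force: 20.0
```

```bash

python3 -m jog '[[0.01,0,0,0,0,0,0],[0.01,0,0,0,0,0,0],[0.01,0,0,0,0,0,0],[0.01,0,0,0,0,0,0],[0.01,0,0,0,0,0,0],[0.01,0,0,0,0,0,0],[0.01,0,0,0,0,0,0],[0.006,0,0,0,0,0,0],[0.005,0,0,0,0,0,0],[0.004,0,0,0,0,0,0],[0.003,0,0,0,0,0,0],[0,0,0,0,0,0,0]]' 20
python3 -m jog '[[0.003,0,0,0,0,0,0],[0.003,0,0,0,0,0,0],[0.003,0,0,0,0,0,0],[0.001,0,0,0,0,0,0],[0,0,0,0,0,0,0],[0,0,0,0,0,0,0]]' 20

```

```text
time_s: 22.63
tool_pos: [0.597, 0.0796, 0.0662]
tool_rot: [180.0, -0.0, 11.6]
force: [0.2, -0.2, -2.3]
grip_width: 0.0163
grasp_force: 20.0
time_s: 23.13
tool_pos: [0.6061, 0.0816, 0.0661]
tool_rot: [-180.0, 0.0, 11.6]
force: [-3.1, 0.1, 0.1]
grip_width: 0.0163
grasp_force: 20.0
```

```bash

python3 -m jog '[[0,0,0.001,0,0,0,0],[0,0,0.0005,0,0,0,0],[0,0,0,0,0,0,0]]' 20
python3 -m jog '[[0,0,0,0,0,0,0.05],[0,0,0,0,0,0,0.05],[0,0,0,0,0,0,0.05],[0,0,0,0,0,0,0.05],[0,0,0,0,0,0,0.05],[0,0,-0.02,0,0,0,0.05],[0,0,-0.03,0,0,0,0.05],[0,0,-0.03,0,0,0,0.05],[-0.04,0,-0.02,0,0,0,0.05],[-0.04,0,0,0,0,0,0.05],[-0.04,0,0,0,0,0,0.05],[0,0,0,0,0,0,0.05]]'
python3 - <<'E'
from ball import *
d=snap(8)
for nm,ss,tt in (("A",(245.8,173),(209.4,191.8)),("B",(257.7,192.4),(239.3,185.6)),("C",None,None)):
    if ss is None:
        X=np.array([.6061,.0816,.073]);ss,tt=proj("side",X),proj("top",X);print(ss,tt)
    print(nm,dark(d["side"],ss,7,70),dark(d["top"],tt,7,70))
E
```

```text
time_s: 23.38
tool_pos: [0.6063, 0.0815, 0.0651]
tool_rot: [-180.0, 0.0, 11.6]
force: [-5.0, -0.4, 3.2]
grip_width: 0.0165
grasp_force: 20.0
time_s: 24.38
tool_pos: [0.4836, 0.0561, 0.1617]
tool_rot: [-179.7, 0.4, 11.5]
force: [0.1, -1.0, -1.1]
grip_width: 0.05
grasp_force: 0.0
A [(np.int32(74), array([242.32, 171.82]))] [(np.int32(26), array([209.5 , 191.58]))]
B [(np.int32(21), array([257.29, 192.  ]))] [(np.int32(25), array([239.24, 185.68]))]
[274.55602886 218.92490093] [277.32243889 177.88559716]
C [(np.int32(22), array([272.82, 219.55]))] [(np.int32(25), array([276.96, 179.4 ]))]
```

```bash
python3 - <<'E'
from ball import *
for nm,ss,tt in (("A",(245.8,173),(209.5,191.6)),("B",(257.3,192),(239.2,185.7)),("C",(272.8,219.55),(277,179.4))):
    X,e=tri(ss,tt);print(nm,X.round(4),round(e,2),"s",n@X,"t",t@X,plane("top",tt,.073).round(4))
E
python3 rel.py 0.565 -0.1245 0.16 -26
```

```text
A [0.5638 0.2731 0.0716] 0.57 s 0.6070846677007403 t 0.15456819917478742 [0.5642 0.2729 0.073 ]
B [0.5818 0.1893 0.0717] 0.65 s 0.6078863800097353 t 0.06887039598485399 [0.5823 0.1892 0.073 ]
C [0.6017 0.0824 0.0704] 0.36 s 0.6060263210431428 t -0.03990134801617332 [0.6018 0.0825 0.073 ]
t 24.48 pos [0.4907 0.0583 0.1637] rot [-1.7983e+02 -1.0000e-01  1.1570e+01] turn z rad 0.656
shift after turn [0.1469 0.1317 0.0037]
```

```bash

python3 -m jog '[[0,0,-0.02,0,0,0.11,0.06],[0,0,-0.02,0,0,0.11,0.06],[0,0,0,0,0,0.11,0.06],[0,0,0,0,0,0.11,0.06],[0,0,0,0,0,0.11,0.06],[0,0,0,0,0,0.106,0.06]]' 40
python3 -m jog '[[0.0245,0.022,0,0,0,0,0.06],[0.0245,0.022,0,0,0,0,0.06],[0.0245,0.022,0,0,0,0,0.06],[0.0245,0.022,0,0,0,0,0.06],[0.0245,0.022,0,0,0,0,0.06],[0.0244,0.0217,0,0,0,0,0.06],[0,0,0,0,0,0,0.06],[0,0,0,0,0,0,0.06],[0,0,0,0,0,0,0.06]]'
python3 rel.py 0.565 -0.1245 0.130 -26; python3 -c "
from h import *
print(env.get_obs()['qpos'])"
```

```text
time_s: 24.98
tool_pos: [0.4936, 0.0585, 0.2038]
tool_rot: [-180.0, -0.1, -26.3]
force: [-0.9, 0.3, 0.3]
grip_width: 0.0599
grasp_force: 0.0
time_s: 25.73
tool_pos: [0.5669, -0.1244, 0.203]
tool_rot: [179.9, -0.0, -26.0]
force: [-0.7, 0.4, 0.0]
grip_width: 0.0599
grasp_force: 0.0
t 25.73 pos [ 0.5669 -0.1244  0.203 ] rot [ 1.7995e+02 -2.0000e-02 -2.6010e+01] turn z rad -0.0
shift after turn [-0.0017  0.0009  0.073 ]
[-30.36966345  13.09891963  46.60913227  96.40629516  -9.77327062
  74.71836294 -97.92741349]
```

```bash

python3 -m jog '[[-0.0017,0.0009,0.02,0,0,0,0.06],[0,0,0.02,0,0,0,0.06],[0,0,0.015,0,0,0,0.06],[0,0,0.01,0,0,0,0.06],[0,0,0.005,0,0,0,0.06],[0,0,0.003,0,0,0,0.06],[0,0,0,0,0,0,0.06],[0,0,0,0,0,0,0.06]]' 40
python3 -m jog '[[0,0,0,0,0,0,0],[0,0,0,0,0,0,0],[0,0,0,0,0,0,0],[0,0,0,0,0,0,0],[0,0,0,0,0,0,0],[0,0,0,0,0,0,0],[0,0,0,0,0,0,0],[0,0,0,0,0,0,0],[0,0,0,0,0,0,0],[0,0,0,0,0,0,0]]' 40
python3 -c "
from h import *
o=env.get_obs();print(o['force'],o['wrist_torque'])"
```

```text
time_s: 26.4
tool_pos: [0.5646, -0.1246, 0.1311]
tool_rot: [-180.0, -0.1, -26.0]
force: [0.6, -0.4, -0.3]
grip_width: 0.0599
grasp_force: 0.0
time_s: 27.23
tool_pos: [0.5642, -0.1243, 0.1304]
tool_rot: [-180.0, -0.0, -26.0]
force: [0.6, 2.0, 0.3]
grip_width: 0.0137
grasp_force: 40.0
[0.5997355  2.02841176 0.25130588] [ 0.20488997 -0.00044097 -0.06299215]
```

```bash
T='from h import *;o=env.get_obs();print(o["force"],o["wrist_torque"],o["tool_rot"])'
python3 -m jog '[[0,0,0,0,0,-0.08,0],[0,0,0,0,0,-0.08,0],[0,0,0,0,0,-0.08,0],[0,0,0,0,0,-0.08,0],[0,0,0,0,0,-0.08,0],[0,0,0,0,0,-0.05,0],[0,0,0,0,0,0,0],[0,0,0,0,0,0,0]]' 40
python3 -c "$T"
python3 -m jog '[[0,0,0,0,0,-0.03,0],[0,0,0,0,0,-0.03,0],[0,0,0,0,0,-0.03,0],[0,0,0,0,0,0,0],[0,0,0,0,0,0,0]]' 40
python3 -c "$T"
```

```text
time_s: 27.9
tool_pos: [0.5638, -0.1254, 0.1304]
tool_rot: [180.0, 0.0, -0.3]
force: [0.6, -1.2, 0.7]
grip_width: 0.0138
grasp_force: 39.9
[ 0.59021632 -1.18388851  0.65717657] [-0.26142044  0.19828531  0.06360945] [ 1.79962829e+02  4.86082993e-03 -3.24971011e-01]
time_s: 28.32
tool_pos: [0.5638, -0.1244, 0.1304]
tool_rot: [-179.9, 0.0, 4.7]
force: [-1.4, 2.4, 1.8]
grip_width: 0.014
grasp_force: 40.6
[-1.37827749  2.3645979   1.75515105] [ 0.29888621  0.29437841 -0.76258693] [-1.79932089e+02  9.86937956e-03  4.74059229e+00]
```

```bash
T='from h import *;o=env.get_obs();print(o["force"],o["wrist_torque"],o["tool_rot"])'
for i in 1 2 3; do python3 -m jog '[[0,0,0,0,0,0,0],[0,0,0,0,0,0,0],[0,0,0,0,0,0,0],[0,0,0,0,0,0,0],[0,0,0,0,0,0,0],[0,0,0,0,0,0,0],[0,0,0,0,0,0,0],[0,0,0,0,0,0,0],[0,0,0,0,0,0,0],[0,0,0,0,0,0,0],[0,0,0,0,0,0,0],[0,0,0,0,0,0,0]]' 40 | tail -4; done
python3 -m jog '[[0,0,0.002,0,0,0,0],[0,0,0.002,0,0,0,0],[0,0,0.0015,0,0,0,0],[0,0,0,0,0,0,0],[0,0,0,0,0,0,0]]' 50
python3 -c "$T"
```

```text
tool_rot: [-180.0, 0.0, 4.9]
force: [-2.0, 3.6, 2.6]
grip_width: 0.0137
grasp_force: 40.7
tool_rot: [-180.0, 0.0, 4.9]
force: [-3.1, 4.6, 3.4]
grip_width: 0.014
grasp_force: 40.7
tool_rot: [-180.0, 0.0, 4.9]
force: [-3.4, 4.2, 3.0]
grip_width: 0.0136
grasp_force: 40.7
time_s: 31.73
tool_pos: [0.5648, -0.1253, 0.1255]
tool_rot: [179.9, -0.1, 5.0]
force: [-1.5, 1.5, 5.2]
grip_width: 0.0137
grasp_force: 50.0
[-1.53425651  1.53808486  5.18670826] [ 0.52189219  0.64311739 -0.00194612] [ 1.79911513e+02 -9.60890871e-02  5.02668106e+00]
```

```bash
T='from h import *;o=env.get_obs();print(o["force"],o["wrist_torque"],o["tool_rot"])'
python3 -m jog '[[0,0,0.0005,0,0,-0.04,0],[0,0,0,0,0,-0.06,0],[0,0,0,0,0,-0.06,0],[0,0,0,0,0,0,0]]' 50
python3 -c "$T"
python3 -m jog '[[0,0,0,0,0,-0.08,0],[0,0,0,0,0,-0.08,0],[0,0,0,0,0,-0.08,0],[0,0,0,0,0,-0.08,0],[0,0,0,0,0,-0.08,0],[0,0,0,0,0,-0.08,0],[0,0,0,0,0,-0.08,0],[0,0,0,0,0,-0.06,0],[0,0,0,0,0,0,0],[0,0,0,0,0,0,0]]' 50
python3 -c "$T"
```

```text
time_s: 32.07
tool_pos: [0.5657, -0.1265, 0.1256]
tool_rot: [179.8, -0.2, 14.3]
force: [0.3, 2.5, 6.5]
grip_width: 0.0136
grasp_force: 50.0
[0.31245245 2.54841676 6.45887221] [0.14633977 0.32668567 0.03709334] [179.78002003  -0.18929227  14.28863187]
time_s: 32.9
tool_pos: [0.5658, -0.1268, 0.1257]
tool_rot: [179.7, -0.0, 49.7]
force: [0.0, -0.0, 6.4]
grip_width: 0.0133
grasp_force: 50.0
[ 0.02408838 -0.03340499  6.41019675] [0.09667065 0.23254421 0.16376905] [ 1.79682663e+02 -2.36794483e-02  4.96908945e+01]
```

```bash
T='from h import *;o=env.get_obs();print(o["force"],o["wrist_torque"],o["tool_rot"])'
python3 -m jog '[[0,0,0,0,0,-0.03,0],[0,0,0,0,0,-0.03,0],[0,0,0,0,0,0,0],[0,0,0,0,0,0,0]]' 50
python3 -c "$T"
python3 -m jog '[[0,0,0,0,0,-0.03,0],[0,0,0,0,0,0,0],[0,0,0,0,0,0,0]]' 50
python3 -c "$T"
```

```text
time_s: 33.23
tool_pos: [0.5658, -0.1267, 0.1257]
tool_rot: [179.7, -0.0, 53.1]
force: [0.1, -0.7, 6.2]
grip_width: 0.0135
grasp_force: 50.0
[ 0.10746745 -0.69453284  6.19379236] [ 0.08066354  0.19426569 -0.14003406] [ 1.79690096e+02 -1.67907093e-02  5.30835847e+01]
time_s: 33.48
tool_pos: [0.5651, -0.1263, 0.1255]
tool_rot: [179.8, 0.0, 54.8]
force: [-2.1, 1.1, 5.4]
grip_width: 0.0135
grasp_force: 50.1
[-2.0943834   1.09197455  5.37575867] [ 0.3203458   0.62680876 -0.43746176] [1.79801608e+02 1.00119742e-03 5.47682572e+01]
```

```bash

python3 -m jog '[[0,0,0,0,0,0.02,0],[0,0,-0.004,0,0,0,0],[0,0,-0.004,0,0,0,0],[0,0,-0.002,0,0,0,0],[0,0,0,0,0,0,0]]' 50
python3 -m jog '[[0,0,-0.004,0,0,0,0],[0,0,-0.004,0,0,0,0],[0,0,-0.004,0,0,0,0],[0,0,0,0,0,0,0],[0,0,0,0,0,0,0]]' 50
```

```text
time_s: 33.9
tool_pos: [0.5639, -0.1253, 0.1343]
tool_rot: [180.0, 0.0, 53.6]
force: [-0.2, -0.6, -0.7]
grip_width: 0.0136
grasp_force: 50.0
time_s: 34.32
tool_pos: [0.5631, -0.1246, 0.144]
tool_rot: [-179.9, 0.1, 53.6]
force: [4.9, -1.3, -19.1]
grip_width: 0.0134
grasp_force: 50.1
```

```bash

python3 - <<'E'
from h import *
o=env.get_obs();print(o["force"],o["wrist_torque"],o["tool_pos"],o["tool_rot"])
d=snap(9)
a=cv2.resize(d["side"][240:350,225:345],(600,550),interpolation=cv2.INTER_CUBIC)
cv2.imwrite("pics/j9.png",a)
E
```

```text
[  4.94571093  -1.31604761 -19.11523333] [-0.50839396 -1.29703024 -0.04946432] [ 0.56305079 -0.12464746  0.14400236] [-1.79913288e+02  1.11269342e-01  5.36333111e+01]
```

View pics/j9.png

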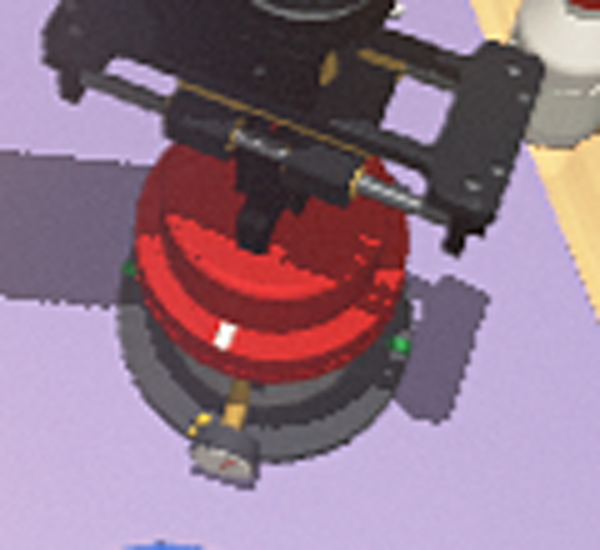

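```bash
python3 - <<'E'
from h import *
c=np.array([.5648,-.1248])
f=lambda u,z:plane("side",np.array(u)/5+[225,240],z)
for nm,u,zs in (("white",(225,335),(.085,.09,.095,.1)),("yellow",(200,424),(.01,)),("g1",(128,268),(.01,)),("g2",(400,344),(.01,))):
    for z in zs:
        p=f(u,z)[:2]-c;print(nm,z,p.round(4),np.hypot(*p).round(4),np.degrees(np.arctan2(p[1],p[0])).round(1))
E
```

```text
white 0.085 [-0.0334 -0.0403] 0.0524 -129.7
white 0.09 [-0.0341 -0.0423] 0.0543 -128.9
white 0.095 [-0.0348 -0.0443] 0.0563 -128.2
white 0.1 [-0.0354 -0.0462] 0.0583 -127.5
yellow 0.01 [-0.0459 -0.0508] 0.0685 -132.1
g1 0.01 [-0.0634  0.0344] 0.0721 151.5
g2 0.01 [ 0.0604 -0.0336] 0.0691 -29.0
```

```bash
T='from h import *;o=env.get_obs();print(o["force"],o["wrist_torque"],o["tool_rot"])'
python3 -m jog '[[0,0,0.004,0,0,0.02,0],[0,0,0.004,0,0,0.02,0],[0,0,0.002,0,0,0.02,0],[0,0,0,0,0,0.02,0],[0,0,0,0,0,0,0],[0,0,0,0,0,0,0]]' 50
python3 -c "$T"
python3 -m jog '[[0,0,-0.003,0,0,0,0],[0,0,-0.003,0,0,0,0],[0,0,-0.003,0,0,0,0],[0,0,0,0,0,0,0],[0,0,0,0,0,0,0]]' 50
python3 -c "$T"
```

```text
time_s: 34.92
tool_pos: [0.5642, -0.1248, 0.137]
tool_rot: [180.0, -0.0, 49.0]
force: [0.3, 1.2, -2.8]
grip_width: 0.0137
grasp_force: 50.0
[ 0.33430688  1.2044335  -2.76070412] [-0.09073114  0.1510914   0.03817455] [ 1.79970886e+02 -3.89216994e-02  4.90303897e+01]
time_s: 35.33
tool_pos: [0.5644, -0.1249, 0.146]
tool_rot: [179.9, -0.1, 49.0]
force: [0.3, -0.3, -1.0]
grip_width: 0.0134
grasp_force: 50.0
[ 0.28501667 -0.34797831 -1.010081  ] [-0.06337834  0.07164909 -0.13872724] [ 1.79949458e+02 -5.31243118e-02  4.90069755e+01]
```

```bash

python3 -m jog '[[0,0,-0.01,0,0,0,0],[0,0,-0.015,0,0,0,0],[0,0,-0.015,0,0,0,0],[0,0,-0.015,0,0,0,0],[0,0,-0.015,0,0,0,0],[0,0,0,0,0,0,0]]' 50
python3 -m jog '[[-0.01,0.002,0,0,0,0,0],[-0.02,0.005,0,0,0,0,0],[-0.02,0.005,0,0,0,0,0],[-0.02,0.005,0,0,0,0,0],[-0.02,0.005,0,0,0,0,0],[-0.02,0.005,0,0,0,0,0],[-0.02,0.005,0,0,0,0,0],[-0.02,0.005,0,0,0,0,0],[-0.02,0.005,0,0,0,0,0],[-0.0177,0.0019,0,0,0,0,0],[0,0,0,0,0,0,0],[0,0,0,0,0,0,0]]' 50
python3 rel.py 0.4746 -0.2954 0.0755 49
```

```text
time_s: 35.83
tool_pos: [0.5658, -0.1254, 0.2193]
tool_rot: [179.7, -0.2, 49.0]
force: [0.9, 0.3, -2.1]
grip_width: 0.0136
grasp_force: 50.0
time_s: 36.83
tool_pos: [0.4721, -0.2966, 0.2144]
tool_rot: [-179.9, 0.0, 48.8]
force: [0.1, 0.3, -3.1]
grip_width: 0.0137
grasp_force: 50.0
t 36.83 pos [ 0.4721 -0.2966  0.2144] rot [-1.799e+02  3.000e-02  4.883e+01] turn z rad -0.003
shift after turn [0.0025 0.0011 0.1389]
```

```bash

python3 -m jog '[[0.0025,0.0011,0.02,0,0,0,0],[0,0,0.025,0,0,0,0],[0,0,0.025,0,0,0,0],[0,0,0.025,0,0,0,0],[0,0,0.02,0,0,0,0],[0,0,0.015,0,0,0,0],[0,0,0.008,0,0,0,0],[0,0,0,0,0,0,0],[0,0,0,0,0,0,0]]' 50
python3 -m jog '[[0,0,0.002,0,0,0,0],[0,0,0.001,0,0,0,0],[0,0,0,0,0,0,0]]' 50
python3 -m jog '[[0,0,0.001,0,0,0,0],[0,0,0,0,0,0,0]]' 50
```

```text
time_s: 37.58
tool_pos: [0.4767, -0.2936, 0.0772]
tool_rot: [-180.0, 0.0, 49.1]
force: [0.8, -0.2, -2.3]
grip_width: 0.0134
grasp_force: 50.0
time_s: 37.83
tool_pos: [0.4771, -0.2942, 0.075]
tool_rot: [179.9, -0.0, 49.0]
force: [-0.7, -0.2, -2.1]
grip_width: 0.0136
grasp_force: 50.0
time_s: 38.0
tool_pos: [0.4767, -0.2942, 0.0736]
tool_rot: [180.0, -0.0, 49.0]
force: [-0.3, -0.3, -2.1]
grip_width: 0.0136
grasp_force: 50.0
```

```bash

python3 -m jog '[[0,0,0.001,0,0,0,0],[0,0,0.001,0,0,0,0],[0,0,0,0,0,0,0]]' 50
python3 -m jog '[[0,0,0.001,0,0,0,0],[0,0,0.0005,0,0,0,0],[0,0,0,0,0,0,0]]' 50
```

```text
time_s: 38.25
tool_pos: [0.4767, -0.2942, 0.0714]
tool_rot: [180.0, -0.0, 49.0]
force: [0.6, -0.7, -2.3]
grip_width: 0.0136
grasp_force: 50.0
time_s: 38.5
tool_pos: [0.4767, -0.2942, 0.0713]
tool_rot: [-180.0, -0.1, 49.0]
force: [-2.9, 3.3, 8.3]
grip_width: 0.0135
grasp_force: 50.0
```

```bash

python3 -m jog '[[0,0,-0.001,0,0,0,0.04],[0,0,0,0,0,0,0.04],[0,0,0,0,0,0,0.04],[0,0,0,0,0,0,0.04],[0,0,-0.02,0,0,0,0.04],[0,0,-0.03,0,0,0,0.04],[0,0,-0.03,0,0,0,0.04],[0,0,-0.03,0,0,0,0.04],[0,0,0,0,0,0,0.04]]' 50
cat > locate.py <<'E'
import sys;from ball import *
d=snap(sys.argv[1])
h=[cv2.cvtColor(d[k],cv2.COLOR_BGR2HSV) for k in("side","top")]
b=(h[1][...,0]>8)&(h[1][...,0]<32)&(h[1][...,1]>60)&(h[1][...,2]>90);b[:155]=0;b[245:]=0;b[:,:170]=0;b[:,330:]=0
print("brass top",[(int(a),c.tolist()) for a,c in blobs(b,10)])
for nm,X in (("A",(.564,.273,.073)),("B",(.582,.189,.073)),("C",(.6018,.0825,.073))):
    s,t_=dark(d["side"],proj("side",X),6,75),dark(d["top"],proj("top",X),7,75)
    if not s or not t_: print(nm,"none",s,t_);continue
    s,t_=max(s,key=lambda q:q[0])[1],max(t_,key=lambda q:q[0])[1];Y,e=tri(s,t_);print(nm,s,t_,Y.round(4),round(e,1),plane("top",t_,.073).round(4))
E
python3 locate.py 10; python3 rel.py 0.6018 0.0825 0.062 11.56
```

```text
time_s: 39.25
tool_pos: [0.4796, -0.2963, 0.1868]
tool_rot: [179.5, -0.2, 49.0]
force: [0.1, -1.6, 0.9]
grip_width: 0.04
grasp_force: 0.0
brass top [(50, [275.76, 182.14]), (12, [327.33, 179.67]), (58, [211.69, 193.71]), (62, [233.18, 201.85])]
A [245.82 173.27] [209.42 191.48] [0.5641 0.2736 0.0699] 0.8 [0.5646 0.2731 0.073 ]
B none [] []
C none [] [(np.int32(32), array([276.81, 179.16]))]
t 39.35 pos [ 0.4773 -0.2945  0.1819] rot [ 1.7986e+02 -8.0000e-02  4.9040e+01] turn z rad 0.654
shift after turn [ 0.1975 -0.3444  0.1199]
```

```bash

python3 - <<'E'
from ball import *
d={k:cv2.imread(f"pics/{k}10.png") for k in("side","top")}
print(dark(d["top"],(233,200),10,75))
for tt in [q[1] for q in dark(d["top"],(233,200),10,75)]:
    X=plane("top",tt,.073);print(X,proj("side",X),dark(d["side"],proj("side",X),9,80))
a=cv2.resize(d["side"][150:260,215:325],(400,400),interpolation=cv2.INTER_CUBIC);b=cv2.resize(d["top"][150:250,190:300],(400,400),interpolation=cv2.INTER_CUBIC)
cv2.imwrite("pics/j10.png",np.hstack([a,b]))
E
```

```text
[(np.int32(29), array([232.28, 200.41]))]
[0.54024825 0.20795096 0.073     ] [242.54476769 189.28739463] []
```

View pics/j10.png

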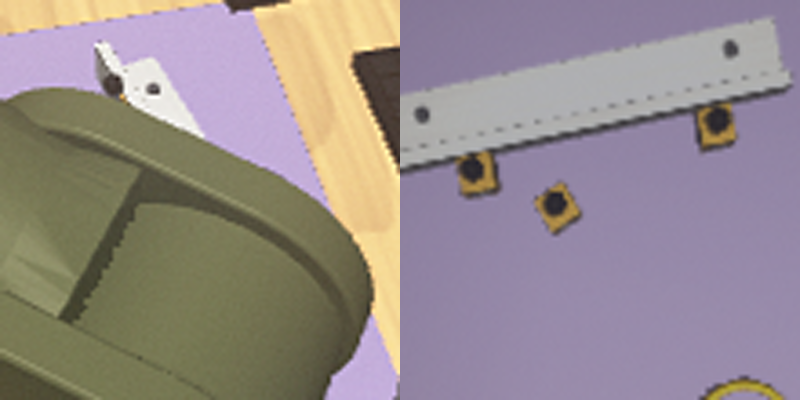

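```bash

python3 -m jog '[[0,0,0,0,0,0.109,0.04],[0,0,0,0,0,0.109,0.04],[0,0,0,0,0,0.109,0.04],[0,0,0,0,0,0.109,0.04],[0,0,0,0,0,0.109,0.04],[0,0,0,0,0,0.109,0.04]]' 20
python3 -m jog '[[0.0165,-0.0287,0,0,0,0,0.04],[0.0165,-0.0287,0,0,0,0,0.04],[0.0165,-0.0287,0,0,0,0,0.04],[0.0165,-0.0287,0,0,0,0,0.04],[0.0165,-0.0287,0,0,0,0,0.04],[0.0165,-0.0287,0,0,0,0,0.04],[0.0165,-0.0287,0,0,0,0,0.04],[0.0165,-0.0287,0,0,0,0,0.04],[0.0165,-0.0287,0,0,0,0,0.04],[0.0165,-0.0287,0,0,0,0,0.04],[0.0165,-0.0287,0,0,0,0,0.04],[0.016,-0.0287,0,0,0,0,0.04]]'
python3 -m jog '[[0,0,0,0,0,0,0.04],[0,0,0,0,0,0,0.04],[0,0,0,0,0,0,0.04]]'
python3 rel.py 0.6018 0.0825 0.060 11.56
```

```text
time_s: 39.85
tool_pos: [0.4756, -0.2935, 0.1789]
tool_rot: [-179.9, 0.2, 11.3]
force: [-0.0, 0.5, 0.8]
grip_width: 0.0402
grasp_force: 0.0
time_s: 40.85
tool_pos: [0.6002, 0.0845, 0.1787]
tool_rot: [180.0, 0.2, 11.6]
force: [1.1, -0.4, 0.6]
grip_width: 0.0401
grasp_force: 0.0
time_s: 41.1
tool_pos: [0.6001, 0.0821, 0.1791]
tool_rot: [179.9, 0.2, 11.6]
force: [0.2, -0.1, 0.2]
grip_width: 0.0401
grasp_force: 0.0
t 41.1 pos [0.6001 0.0821 0.1791] rot [1.7993e+02 1.7000e-01 1.1550e+01] turn z rad -0.0
shift after turn [ 1.800e-03 -1.000e-04  1.191e-01]
```

```bash

python3 -m jog '[[0.0018,0,0.02,0,0,0,0.04],[0,0,0.025,0,0,0,0.04],[0,0,0.025,0,0,0,0.04],[0,0,0.02,0,0,0,0.04],[0,0,0.015,0,0,0,0.04],[0,0,0.009,0,0,0,0.04],[0,0,0.004,0,0,0,0.04],[0,0,0,0,0,0,0.04],[0,0,0,0,0,0,0.04]]' 20
python3 -m jog '[[0,0,0,0,0,0,0],[0,0,0,0,0,0,0],[0,0,0,0,0,0,0],[0,0,0,0,0,0,0],[0,0,0,0,0,0,0],[0,0,0,0,0,0,0],[0,0,0,0,0,0,0]]' 20
python3 -m jog '[[0,0,-0.005,0,0,0,0],[0,0,-0.01,0,0,0,0],[0,0,-0.015,0,0,0,0],[0,0,-0.015,0,0,0,0],[0,0,-0.015,0,0,0,0],[0,0,-0.015,0,0,0,0],[0,0,-0.015,0,0,0,0],[0,0,-0.015,0,0,0,0],[0,0,-0.01,0,0,0,0],[0,0,0,0,0,0,0],[0,0,0,0,0,0,0]]' 20
python3 rel.py 0.569 -0.1474 0.088 11.56
```

```text
time_s: 41.85
tool_pos: [0.6033, 0.0826, 0.0636]
tool_rot: [180.0, -0.1, 11.5]
force: [-0.4, 0.3, 1.5]
grip_width: 0.0403
grasp_force: 0.0
time_s: 42.43
tool_pos: [0.6032, 0.0831, 0.0633]
tool_rot: [180.0, -0.1, 11.6]
force: [0.5, 0.5, 1.5]
grip_width: 0.0162
grasp_force: 20.0
time_s: 43.35
tool_pos: [0.6029, 0.0833, 0.1782]
tool_rot: [-180.0, -0.0, 11.6]
force: [-0.0, 0.3, -2.4]
grip_width: 0.0161
grasp_force: 20.0
t 43.35 pos [0.6029 0.0833 0.1782] rot [-1.7998e+02 -5.0000e-02  1.1570e+01] turn z rad 0.0
shift after turn [-0.0794  0.2193  0.0902]
```

```bash

python3 -m jog '[[-0.004,0.011,0,0,0,0,0],[-0.008,0.022,0,0,0,0,0],[-0.008,0.022,0,0,0,0,0],[-0.008,0.022,0,0,0,0,0],[-0.008,0.022,0,0,0,0,0],[-0.008,0.022,0,0,0,0,0],[-0.008,0.022,0,0,0,0,0],[-0.008,0.022,0,0,0,0,0],[-0.008,0.022,0,0,0,0,0],[-0.008,0.022,0,0,0,0,0],[-0.0034,0.0103,0,0,0,0,0],[0,0,0,0,0,0,0]]' 20
python3 -m jog '[[0,0,0,0,0,0,0],[0,0,0,0,0,0,0],[0,0,0,0,0,0,0],[0,0,0,0,0,0,0]]' 20
python3 rel.py 0.569 -0.1474 0.0893 11.56
python3 - <<'E'
from ball import *
d=snap(11)
h=cv2.cvtColor(d["side"],cv2.COLOR_BGR2HSV);b=(h[...,0]>8)&(h[...,0]<32)&(h[...,1]>60)&(h[...,2]>60)
p=proj("side",(.569,-.1474,.14)).astype(int);print(p)
b[:p[1]-40]=0;b[p[1]+60:]=0;b[:,:p[0]-40]=0;b[:,p[0]+40:]=0
print([(int(a),c.tolist()) for a,c in blobs(b,10)])
a=cv2.resize(d["side"][p[1]-50:p[1]+70,p[0]-60:p[0]+60],(600,600),interpolation=cv2.INTER_CUBIC);cv2.imwrite("pics/j11.png",a)
E
```

```text
time_s: 44.35
tool_pos: [0.567, -0.152, 0.1771]
tool_rot: [179.9, 0.1, 11.2]
force: [-0.9, -0.8, -1.7]
grip_width: 0.0166
grasp_force: 20.0
time_s: 44.68
tool_pos: [0.5693, -0.1457, 0.1776]
tool_rot: [-180.0, 0.0, 11.7]
force: [0.1, 0.5, -1.8]
grip_width: 0.0162
grasp_force: 20.0
t 44.68 pos [ 0.5693 -0.1457  0.1776] rot [-1.7996e+02  1.0000e-02  1.1720e+01] turn z rad 0.003
shift after turn [-0.0007  0.0016  0.0883]
[285 285]
[(18, [323.17, 247.56]), (35, [294.63, 255.49]), (16, [272.81, 256.5]), (23, [306.48, 262.87]), (142, [282.25, 287.92]), (10, [291.8, 284.0]), (44, [271.93, 320.64]), (14, [264.36, 324.36])]
```

```bash

python3 -m jog '[[-0.0007,0.0016,0.01,0,0,0,0],[0,0,0.015,0,0,0,0],[0,0,0.015,0,0,0,0],[0,0,0.015,0,0,0,0],[0,0,0.01,0,0,0,0],[0,0,0.01,0,0,0,0],[0,0,0.006,0,0,0,0],[0,0,0,0,0,0,0],[0,0,0,0,0,0,0]]' 20
python3 -m jog '[[0,0,0.003,0,0,0,0],[0,0,0.002,0,0,0,0],[0,0,0,0,0,0,0]]' 20
python3 -m jog '[[0,0,0.001,0,0,0,0],[0,0,0.001,0,0,0,0],[0,0,0,0,0,0,0]]' 20

```

```text
time_s: 45.53
tool_pos: [0.5686, -0.1494, 0.0968]
tool_rot: [180.0, 0.0, 11.6]
force: [-0.5, 0.4, -1.7]
grip_width: 0.0163
grasp_force: 20.0
time_s: 45.78
tool_pos: [0.5686, -0.1492, 0.0919]
tool_rot: [-180.0, -0.0, 11.6]
force: [0.3, -1.1, -1.5]
grip_width: 0.0162
grasp_force: 20.0
time_s: 46.03
tool_pos: [0.5685, -0.1492, 0.0898]
tool_rot: [-180.0, 0.0, 11.6]
force: [-1.0, -0.4, -2.3]
grip_width: 0.0164
grasp_force: 20.0
```

```bash

python3 -m jog '[[0,0,0.001,0,0,0,0],[0,0,0,0,0,0,0]]' 20
python3 -m jog '[[0,0,0,0,0,0,0.03],[0,0,0,0,0,0,0.03],[0,0,0,0,0,0,0.03],[0,0,-0.01,0,0,0,0.03],[0,0,-0.02,0,0,0,0.03],[0,0,-0.03,0,0,0,0.03],[0,0,-0.03,0,0,0,0.03],[0,0,0,0,0,0,0.04],[0,0,0,0,0,0,0.04],[0,0,0,0,0,0,0.04]]'
python3 rel.py 0.5402 0.208 0.063 11.56
python3 - <<'E'
from ball import *
d=snap(12);X=np.array([.5685,-.149,.099])
print(dark(d["side"],proj("side",X),8,75),proj("side",X));print(dark(d["top"],proj("top",X),8,75),proj("top",X))
E
```

```text
time_s: 46.2
tool_pos: [0.5689, -0.1495, 0.0893]
tool_rot: [180.0, -0.1, 11.6]
force: [-1.2, 0.7, 0.1]
grip_width: 0.0161
grasp_force: 20.0
time_s: 47.03
tool_pos: [0.5685, -0.1491, 0.1791]
tool_rot: [-180.0, -0.0, 11.6]
force: [-0.8, -0.2, 0.2]
grip_width: 0.0382
grasp_force: 0.0
t 47.03 pos [ 0.5685 -0.1491  0.1791] rot [-1.7998e+02 -3.0000e-02  1.1570e+01] turn z rad 0.0
shift after turn [ 0.0438 -0.3555  0.1161]
[(np.int32(201), array([283.95, 293.13]))] [284.27860636 294.47758283]
[(np.int32(289), array([362., 191.]))] [361.83535506 191.46010575]
```

```bash

python3 -m jog '[[0.002,-0.015,0,0,0,0,0.04],[0.004,-0.0325,0,0,0,0,0.04],[0.004,-0.0325,0,0,0,0,0.04],[0.004,-0.0325,0,0,0,0,0.04],[0.004,-0.0325,0,0,0,0,0.04],[0.004,-0.0325,0,0,0,0,0.04],[0.004,-0.0325,0,0,0,0,0.04],[0.004,-0.0325,0,0,0,0,0.04],[0.004,-0.0325,0,0,0,0,0.04],[0.004,-0.0325,0,0,0,0,0.04],[0.004,-0.0325,0,0,0,0,0.04],[0.0018,-0.0155,0,0,0,0,0.04]]' 20
python3 -m jog '[[0,0,0,0,0,0,0.04],[0,0,0,0,0,0,0.04],[0,0,0,0,0,0,0.04],[0,0,0,0,0,0,0.04]]'
python3 - <<'E'
from ball import *
d=snap(13)
for nm,X in (("slot1",(.5685,-.149,.099)),("B",(.5402,.208,.073)),("A",(.564,.273,.073))):
    print(nm,[(k,proj(k,X).round(1),[(int(a),c.round(1).tolist()) for a,c in dark(d[k],proj(k,X),8,75)]) for k in("side","top")])
E
python3 rel.py 0.5402 0.208 0.063 11.56
```

```text
time_s: 48.13
tool_pos: [0.5382, 0.2131, 0.1774]
tool_rot: [-179.9, 0.1, 11.9]
force: [-0.2, 0.2, -0.3]
grip_width: 0.0398
grasp_force: 0.0
time_s: 48.47
tool_pos: [0.5407, 0.2052, 0.1787]
tool_rot: [179.9, 0.0, 11.4]
force: [0.2, -0.6, 0.5]
grip_width: 0.04
grasp_force: 0.0
slot1 [('side', array([284.3, 294.5]), [(219, [284.3, 292.5])]), ('top', array([361.8, 191.5]), [(23, [355.5, 186.2]), (100, [361.3, 191.8]), (34, [369.1, 190.6])])]
B [('side', array([242.5, 189.3]), [(45, [244.3, 188.2])]), ('top', array([232.3, 200.4]), [(266, [231.6, 200.3])])]
A [('side', array([246. , 172.7]), [(99, [245.8, 168.6])]), ('top', array([209.5, 191.7]), [(121, [212.0, 195.1]), (4, [201.2, 193.0])])]
t 48.57 pos [0.5407 0.2059 0.1789] rot [179.98  -0.    11.4 ] turn z rad -0.003
shift after turn [-0.     -0.0022  0.1159]
```

```bash

python3 -m jog '[[0,-0.0015,0.02,0,0,0,0.04],[0,0,0.025,0,0,0,0.04],[0,0,0.025,0,0,0,0.04],[0,0,0.02,0,0,0,0.04],[0,0,0.015,0,0,0,0.04],[0,0,0.007,0,0,0,0.04],[0,0,0.004,0,0,0,0.04],[0,0,0,0,0,0,0.04],[0,0,0,0,0,0,0.04]]' 20
python3 -m jog '[[0,0,0,0,0,0,0],[0,0,0,0,0,0,0],[0,0,0,0,0,0,0],[0,0,0,0,0,0,0],[0,0,0,0,0,0,0],[0,0,0,0,0,0,0],[0,0,0,0,0,0,0]]' 20
python3 -m jog '[[0,0,-0.005,0,0,0,0],[0,0,-0.01,0,0,0,0],[0,0,-0.015,0,0,0,0],[0,0,-0.015,0,0,0,0],[0,0,-0.015,0,0,0,0],[0,0,-0.015,0,0,0,0],[0,0,-0.015,0,0,0,0],[0,0,-0.015,0,0,0,0],[0,0,-0.01,0,0,0,0],[0,0,0,0,0,0,0],[0,0,0,0,0,0,0]]' 20
python3 rel.py 0.5416 -0.1183 0.089 11.56
```

```text
time_s: 49.32
tool_pos: [0.5407, 0.2092, 0.0638]
tool_rot: [-180.0, -0.1, 11.5]
force: [0.5, 0.8, -0.0]
grip_width: 0.0399
grasp_force: 0.0
time_s: 49.9
tool_pos: [0.5403, 0.2092, 0.0632]
tool_rot: [-180.0, -0.0, 11.6]
force: [-0.5, -0.1, 1.5]
grip_width: 0.0163
grasp_force: 20.0
time_s: 50.82
tool_pos: [0.54, 0.2094, 0.1782]
tool_rot: [-180.0, -0.1, 11.6]
force: [-0.2, 0.3, -2.5]
grip_width: 0.0164
grasp_force: 20.0
t 50.82 pos [0.54   0.2094 0.1782] rot [-1.7997e+02 -5.0000e-02  1.1570e+01] turn z rad 0.0
shift after turn [-0.0641  0.3214  0.0892]
```

```bash

python3 -m jog '[[-0.003,0.015,0,0,0,0,0],[-0.006,0.03,0,0,0,0,0],[-0.006,0.03,0,0,0,0,0],[-0.006,0.03,0,0,0,0,0],[-0.006,0.03,0,0,0,0,0],[-0.006,0.03,0,0,0,0,0],[-0.006,0.03,0,0,0,0,0],[-0.006,0.03,0,0,0,0,0],[-0.006,0.03,0,0,0,0,0],[-0.006,0.03,0,0,0,0,0],[-0.0051,0.0264,0,0,0,0,0],[-0.002,0.01,0,0,0,0,0]]' 20
python3 -m jog '[[0,0,0,0,0,0,0],[0,0,0,0,0,0,0],[0,0,0,0,0,0,0],[0,0,0,0,0,0,0],[0,0,0,0,0,0,0],[0,0,0,0,0,0,0]]' 20
python3 rel.py 0.5416 -0.1183 0.0893 11.56
```

```text
time_s: 51.82
tool_pos: [0.5393, -0.125, 0.177]
tool_rot: [179.9, 0.1, 11.2]
force: [-0.8, -0.4, -1.8]
grip_width: 0.0164
grasp_force: 20.0
time_s: 52.32
tool_pos: [0.5417, -0.1172, 0.1778]
tool_rot: [-180.0, -0.0, 11.7]
force: [-0.4, -0.6, -1.3]
grip_width: 0.0159
grasp_force: 20.0
t 52.32 pos [ 0.5417 -0.1172  0.1778] rot [-179.98   -0.     11.68] turn z rad 0.002
shift after turn [-0.0003  0.0011  0.0885]
```

```bash

python3 -m jog '[[0,0,0.01,0,0,0,0],[0,0,0.015,0,0,0,0],[0,0,0.015,0,0,0,0],[0,0,0.015,0,0,0,0],[0,0,0.01,0,0,0,0],[0,0,0.01,0,0,0,0],[0,0,0.006,0,0,0,0],[0,0,0,0,0,0,0],[0,0,0,0,0,0,0]]' 20
python3 -m jog '[[0,0,0.003,0,0,0,0],[0,0,0.002,0,0,0,0],[0,0,0.002,0,0,0,0],[0,0,0,0,0,0,0]]' 20
python3 -m jog '[[0,0,0.001,0,0,0,0],[0,0,0,0,0,0,0]]' 20

```

```text
time_s: 53.07
tool_pos: [0.5416, -0.1185, 0.0968]
tool_rot: [180.0, 0.0, 11.6]
force: [1.8, 0.7, -1.6]
grip_width: 0.0165
grasp_force: 20.0
time_s: 53.4
tool_pos: [0.5415, -0.1184, 0.0897]
tool_rot: [-180.0, -0.0, 11.6]
force: [0.6, -0.3, -2.6]
grip_width: 0.0163
grasp_force: 20.0
time_s: 53.57
tool_pos: [0.542, -0.1186, 0.0893]
tool_rot: [180.0, -0.1, 11.6]
force: [0.2, 0.7, -0.2]
grip_width: 0.0161
grasp_force: 20.0
```

```bash

python3 -m jog '[[0,0,0,0,0,0,0.03],[0,0,0,0,0,0,0.03],[0,0,0,0,0,0,0.03],[0,0,-0.01,0,0,0,0.03],[0,0,-0.02,0,0,0,0.03],[0,0,-0.03,0,0,0,0.03],[0,0,-0.03,0,0,0,0.03],[0,0,0,0,0,0,0.04],[0,0,0,0,0,0,0.04],[0,0,0,0,0,0,0.04]]'
python3 rel.py 0.5642 0.273 0.063 11.56
```

```text
time_s: 54.4
tool_pos: [0.5414, -0.1183, 0.179]
tool_rot: [-180.0, -0.0, 11.6]
force: [-0.2, 0.3, 0.1]
grip_width: 0.0389
grasp_force: 0.0
t 54.4 pos [ 0.5414 -0.1183  0.179 ] rot [-1.7997e+02 -2.0000e-02  1.1570e+01] turn z rad 0.0
shift after turn [ 0.1008 -0.3788  0.116 ]
```

```bash

python3 locate.py 14
python3 -m jog '[[0.0045,-0.0168,0,0,0,0,0.04],[0.009,-0.034,0,0,0,0,0.04],[0.009,-0.034,0,0,0,0,0.04],[0.009,-0.034,0,0,0,0,0.04],[0.009,-0.034,0,0,0,0,0.04],[0.009,-0.034,0,0,0,0,0.04],[0.009,-0.034,0,0,0,0,0.04],[0.009,-0.034,0,0,0,0,0.04],[0.009,-0.034,0,0,0,0,0.04],[0.009,-0.034,0,0,0,0,0.04],[0.009,-0.034,0,0,0,0,0.04],[0.0063,-0.022,0,0,0,0,0.04]]' 20
python3 -m jog '[[0,0,0,0,0,0,0.04],[0,0,0,0,0,0,0.04],[0,0,0,0,0,0,0.04],[0,0,0,0,0,0,0.04],[0,0,0,0,0,0,0.04]]'
python3 rel.py 0.5642 0.273 0.063 11.56
python3 - <<'E'
from ball import *
d=snap(15)
for nm,X in (("slot1",(.5685,-.149,.099)),("slot3",(.5416,-.1185,.099))):
    print(nm,[(k,proj(k,X).round(1),[(int(a),c.round(1).tolist()) for a,c in dark(d[k],proj(k,X),8,45)]) for k in("side","top")])
E
```

```text
brass top [(59, [211.75, 193.63])]
A [245.75 172.67] [209.34 191.52] [0.5638 0.2734 0.0727] 0.7 [0.5645 0.2733 0.073 ]
B none [(np.int32(136), array([259.26, 191.85]))] []
C none [(np.int32(102), array([273.15, 216.78])), (np.int32(14), array([269.21, 224.07])), (np.int32(8), array([277. , 224.5]))] []
time_s: 55.5
tool_pos: [0.5626, 0.2774, 0.177]
tool_rot: [-180.0, 0.1, 11.8]
force: [-0.9, 1.1, -0.5]
grip_width: 0.0399
grasp_force: 0.0
time_s: 55.92
tool_pos: [0.5647, 0.271, 0.1788]
tool_rot: [180.0, 0.0, 11.4]
force: [-0.3, -0.3, 0.7]
grip_width: 0.04
grasp_force: 0.0
t 55.92 pos [0.5647 0.271  0.1788] rot [1.7997e+02 1.0000e-02 1.1410e+01] turn z rad -0.003
shift after turn [-1.000e-04 -2.100e-03  1.158e-01]
slot1 [('side', array([284.3, 294.5]), [(6, [284.0, 298.5])]), ('top', array([361.8, 191.5]), [(16, [355.1, 185.9]), (21, [369.3, 190.8]), (26, [362.6, 191.9])])]
slot3 [('side', array([269.6, 284.7]), []), ('top', array([350.7, 201.1]), [(27, [345.8, 194.5]), (9, [352.8, 194.7]), (52, [353.4, 201.9])])]
```

```bash

python3 -m jog '[[0,-0.001,0.02,0,0,0,0.04],[0,0,0.025,0,0,0,0.04],[0,0,0.025,0,0,0,0.04],[0,0,0.02,0,0,0,0.04],[0,0,0.015,0,0,0,0.04],[0,0,0.007,0,0,0,0.04],[0,0,0.004,0,0,0,0.04],[0,0,0,0,0,0,0.04],[0,0,0,0,0,0,0.04]]' 20
python3 -m jog '[[0,0,0,0,0,0,0],[0,0,0,0,0,0,0],[0,0,0,0,0,0,0],[0,0,0,0,0,0,0],[0,0,0,0,0,0,0],[0,0,0,0,0,0,0],[0,0,0,0,0,0,0]]' 20
python3 -m jog '[[0,0,-0.005,0,0,0,0],[0,0,-0.01,0,0,0,0],[0,0,-0.015,0,0,0,0],[0,0,-0.015,0,0,0,0],[0,0,-0.015,0,0,0,0],[0,0,-0.015,0,0,0,0],[0,0,-0.015,0,0,0,0],[0,0,-0.015,0,0,0,0],[0,0,-0.01,0,0,0,0],[0,0,0,0,0,0,0],[0,0,0,0,0,0,0]]' 20
python3 rel.py 0.5828 -0.1099 0.089 11.56
```

```text
time_s: 56.77
tool_pos: [0.5649, 0.274, 0.0639]
tool_rot: [-180.0, -0.1, 11.5]
force: [-0.0, 0.4, 0.5]
grip_width: 0.0399
grasp_force: 0.0
time_s: 57.35
tool_pos: [0.5645, 0.2738, 0.0633]
tool_rot: [-180.0, -0.0, 11.6]
force: [-0.7, -0.8, 2.0]
grip_width: 0.0163
grasp_force: 20.0
time_s: 58.27
tool_pos: [0.5643, 0.2739, 0.1783]
tool_rot: [-180.0, -0.1, 11.6]
force: [-0.1, 0.1, -2.7]
grip_width: 0.0162
grasp_force: 20.0
t 58.27 pos [0.5643 0.2739 0.1783] rot [-1.7997e+02 -5.0000e-02  1.1560e+01] turn z rad 0.0
shift after turn [-0.0588  0.3798  0.0893]
```

```bash

python3 -m jog '[[-0.0025,0.016,0,0,0,0,0],[-0.0053,0.034,0,0,0,0,0],[-0.0053,0.034,0,0,0,0,0],[-0.0053,0.034,0,0,0,0,0],[-0.0053,0.034,0,0,0,0,0],[-0.0053,0.034,0,0,0,0,0],[-0.0053,0.034,0,0,0,0,0],[-0.0053,0.034,0,0,0,0,0],[-0.0053,0.034,0,0,0,0,0],[-0.0053,0.034,0,0,0,0,0],[-0.0053,0.034,0,0,0,0,0],[-0.0033,0.0238,0,0,0,0,0]]' 20
python3 -m jog '[[0,0,0,0,0,0,0],[0,0,0,0,0,0,0],[0,0,0,0,0,0,0],[0,0,0,0,0,0,0],[0,0,0,0,0,0,0],[0,0,0,0,0,0,0],[0,0,0,0,0,0,0],[0,0,0,0,0,0,0],[0,0,0,0,0,0,0]]' 20
python3 rel.py 0.5828 -0.1099 0.0893 11.56
```

```text
time_s: 59.27
tool_pos: [0.5807, -0.1153, 0.1768]
tool_rot: [179.9, 0.1, 11.3]
force: [0.4, -0.9, -2.4]
grip_width: 0.0162
grasp_force: 20.0
time_s: 60.02
tool_pos: [0.5827, -0.1097, 0.1779]
tool_rot: [-180.0, -0.0, 11.6]
force: [-0.6, -0.2, -2.1]
grip_width: 0.0165
grasp_force: 20.0
t 60.02 pos [ 0.5827 -0.1097  0.1779] rot [-1.80e+02 -1.00e-02  1.16e+01] turn z rad 0.001
shift after turn [0.     0.0002 0.0886]
```

```bash

python3 -m jog '[[0,0,0.01,0,0,0,0],[0,0,0.015,0,0,0,0],[0,0,0.015,0,0,0,0],[0,0,0.015,0,0,0,0],[0,0,0.01,0,0,0,0],[0,0,0.01,0,0,0,0],[0,0,0.006,0,0,0,0],[0,0,0,0,0,0,0],[0,0,0,0,0,0,0]]' 20
python3 -m jog '[[0,0,0.003,0,0,0,0],[0,0,0.002,0,0,0,0],[0,0,0.002,0,0,0,0],[0,0,0,0,0,0,0]]' 20
python3 -m jog '[[0,0,0.001,0,0,0,0],[0,0,0,0,0,0,0]]' 20
python3 -m jog '[[0,0,0,0,0,0,0.028],[0,0,0,0,0,0,0.028],[0,0,0,0,0,0,0.028],[0,0,-0.01,0,0,0,0.028],[0,0,-0.02,0,0,0,0.028],[0,0,-0.03,0,0,0,0.028],[0,0,-0.03,0,0,0,0.028],[0,0,-0.01,0,0,0,0.04],[0,0,0,0,0,0,0.04],[0,0,0,0,0,0,0.04]]'
python3 rel.py 0.4767 -0.2942 0.0713 49

```

```text
time_s: 60.77
tool_pos: [0.5828, -0.1102, 0.0968]
tool_rot: [180.0, -0.0, 11.6]
force: [1.0, -0.3, -1.5]
grip_width: 0.0165
grasp_force: 20.0
time_s: 61.1
tool_pos: [0.5826, -0.1099, 0.0897]
tool_rot: [-180.0, 0.0, 11.6]
force: [0.4, -0.3, -1.2]
grip_width: 0.0157
grasp_force: 20.0
time_s: 61.27
tool_pos: [0.5831, -0.1102, 0.0893]
tool_rot: [180.0, -0.1, 11.6]
force: [-0.6, -0.4, 0.3]
grip_width: 0.0164
grasp_force: 20.0
time_s: 62.1
tool_pos: [0.5828, -0.11, 0.1892]
tool_rot: [-180.0, -0.1, 11.6]
force: [-0.1, 0.1, -1.0]
grip_width: 0.0373
grasp_force: 0.0
t 62.1 pos [ 0.5828 -0.11    0.1892] rot [-1.7999e+02 -7.0000e-02  1.1570e+01] turn z rad -0.653
shift after turn [-0.2087  0.0408  0.1179]
```

```bash

python3 -m jog '[[0,0,0,0,0,-0.109,0.04],[0,0,0,0,0,-0.109,0.04],[0,0,0,0,0,-0.109,0.04],[0,0,0,0,0,-0.109,0.04],[0,0,0,0,0,-0.109,0.04],[0,0,0,0,0,-0.108,0.04]]' 50
python3 -m jog '[[-0.0209,0.0041,0,0,0,0,0.04],[-0.0209,0.0041,0,0,0,0,0.04],[-0.0209,0.0041,0,0,0,0,0.04],[-0.0209,0.0041,0,0,0,0,0.04],[-0.0209,0.0041,0,0,0,0,0.04],[-0.0209,0.0041,0,0,0,0,0.04],[-0.0209,0.0041,0,0,0,0,0.04],[-0.0209,0.0041,0,0,0,0,0.04],[-0.0209,0.0041,0,0,0,0,0.04],[-0.0206,0.0039,0,0,0,0,0.04],[0,0,0,0,0,0,0.04],[0,0,0,0,0,0,0.04]]'
python3 -m jog '[[0,0,0,0,0,0,0.04],[0,0,0,0,0,0,0.04],[0,0,0,0,0,0,0.04]]'
python3 rel.py 0.4767 -0.2942 0.0713 49
python3 - <<'E'
from h import *
d=snap(16)
a=cv2.resize(d["side"][255:335,235:315],(400,400),interpolation=cv2.INTER_CUBIC);b=cv2.resize(d["top"][165:225,325:385],(400,400),interpolation=cv2.INTER_CUBIC)
cv2.imwrite("pics/j16.png",np.hstack([a,b]))
E
```

```text
time_s: 62.6
tool_pos: [0.5813, -0.1096, 0.1865]
tool_rot: [-179.8, 0.1, 49.3]
force: [-0.1, 0.1, 0.4]
grip_width: 0.0401
grasp_force: 0.0
time_s: 63.6
tool_pos: [0.4748, -0.2948, 0.1872]
tool_rot: [-179.8, 0.1, 48.8]
force: [0.8, 0.3, -1.5]
grip_width: 0.0401
grasp_force: 0.0
time_s: 63.85
tool_pos: [0.4771, -0.2929, 0.1883]
tool_rot: [-179.9, -0.0, 49.1]
force: [-0.4, -0.8, 0.3]
grip_width: 0.04
grasp_force: 0.0
t 63.85 pos [ 0.4771 -0.2929  0.1883] rot [-179.95   -0.     49.1 ] turn z rad 0.002
shift after turn [-0.0012  0.0006  0.117 ]
```

View pics/j16.png

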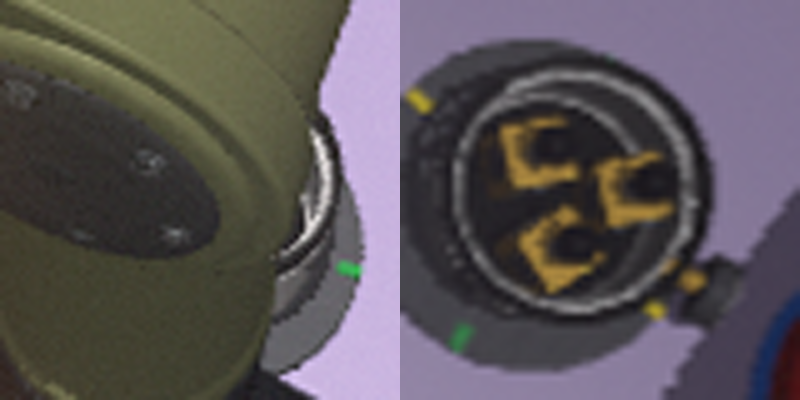

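```bash

python3 - <<'E'
from h import *
p=plane("top",(328,180),.008);q=plane("top",(363.25,211.35),.008);d=p-q;print((p+q)/2,np.hypot(*d[:2]),np.degrees(np.arctan2(d[1],d[0])))
E
python3 -m jog '[[-0.0003,0,0.02,0,0,0,0.04],[0,0,0.025,0,0,0,0.04],[0,0,0.025,0,0,0,0.04],[0,0,0.02,0,0,0,0.04],[0,0,0.015,0,0,0,0.04],[0,0,0.009,0,0,0,0.04],[0,0,0.003,0,0,0,0.04],[0,0,0,0,0,0,0.04],[0,0,0,0,0,0,0.04]]' 50
python3 -m jog '[[0,0,0,0,0,0,0],[0,0,0,0,0,0,0],[0,0,0,0,0,0,0],[0,0,0,0,0,0,0],[0,0,0,0,0,0,0],[0,0,0,0,0,0,0],[0,0,0,0,0,0,0],[0,0,0,0,0,0,0],[0,0,0,0,0,0,0]]' 50
python3 -m jog '[[0,0,-0.005,0,0,0,0],[0,0,-0.015,0,0,0,0],[0,0,-0.02,0,0,0,0],[0,0,-0.025,0,0,0,0],[0,0,-0.025,0,0,0,0],[0,0,-0.025,0,0,0,0],[0,0,-0.025,0,0,0,0],[0,0,-0.01,0,0,0,0],[0,0,0,0,0,0,0],[0,0,0,0,0,0,0]]' 50
python3 rel.py 0.5644 -0.1249 0.1343 48.5
```

```text
[ 0.56416254 -0.12664983  0.008     ] 0.13959747084387578 48.5240797595863
time_s: 64.7
tool_pos: [0.477, -0.2948, 0.0726]
tool_rot: [179.9, -0.0, 49.0]
force: [-1.0, 0.2, -0.3]
grip_width: 0.0401
grasp_force: 0.0
time_s: 65.45
tool_pos: [0.4765, -0.2945, 0.0721]
tool_rot: [180.0, -0.0, 49.0]
force: [0.5, 0.3, 3.7]
grip_width: 0.014
grasp_force: 50.0
time_s: 66.28
tool_pos: [0.476, -0.2942, 0.221]
tool_rot: [-180.0, -0.0, 49.0]
force: [0.2, -0.7, -4.7]
grip_width: 0.0134
grasp_force: 50.0
t 66.28 pos [ 0.476  -0.2942  0.221 ] rot [-179.95   -0.     48.98] turn z rad 0.008
shift after turn [ 0.1854 -0.0459  0.0867]
```

```bash

python3 -m jog '[[0.01,-0.003,0,0,0,0.008,0],[0.019,-0.0047,0,0,0,0,0],[0.019,-0.0047,0,0,0,0,0],[0.019,-0.0047,0,0,0,0,0],[0.019,-0.0047,0,0,0,0,0],[0.019,-0.0047,0,0,0,0,0],[0.019,-0.0047,0,0,0,0,0],[0.019,-0.0047,0,0,0,0,0],[0.019,-0.0047,0,0,0,0,0],[0.015,-0.0035,0,0,0,0,0],[0.0084,-0.0018,0,0,0,0,0],[0,0,0,0,0,0,0]]' 50
python3 -m jog '[[0,0,0,0,0,0,0],[0,0,0,0,0,0,0],[0,0,0,0,0,0,0],[0,0,0,0,0,0,0],[0,0,0,0,0,0,0],[0,0,0,0,0,0,0]]' 50
python3 rel.py 0.5644 -0.1249 0.135 48.5
```

```text
time_s: 67.28
tool_pos: [0.5649, -0.1225, 0.2202]
tool_rot: [-179.9, 0.1, 48.7]
force: [-0.9, 0.3, -2.1]
grip_width: 0.0135
grasp_force: 50.0
time_s: 67.78
tool_pos: [0.5645, -0.1256, 0.222]
tool_rot: [180.0, -0.0, 48.5]
force: [-0.3, 0.2, -3.1]
grip_width: 0.0139
grasp_force: 50.0
t 67.78 pos [ 0.5645 -0.1256  0.222 ] rot [ 1.7999e+02 -2.0000e-02  4.8480e+01] turn z rad -0.0
shift after turn [ 0.0005 -0.0006  0.087 ]
```

```bash

python3 -m jog '[[0.0003,-0.0004,0.01,0,0,0,0],[0,0,0.015,0,0,0,0],[0,0,0.015,0,0,0,0],[0,0,0.015,0,0,0,0],[0,0,0.01,0,0,0,0],[0,0,0.007,0,0,0,0],[0,0,0,0,0,0,0],[0,0,0,0,0,0,0]]' 50
python3 -m jog '[[0,0,0.003,0,0,0,0],[0,0,0.003,0,0,0,0],[0,0,0.003,0,0,0,0],[0,0,0,0,0,0,0],[0,0,0,0,0,0,0]]' 50
python3 -m jog '[[0,0,0.003,0,0,0,0],[0,0,0.002,0,0,0,0],[0,0,0,0,0,0,0]]' 50
```

```text
time_s: 68.45
tool_pos: [0.5647, -0.1247, 0.15]
tool_rot: [180.0, -0.0, 48.5]
force: [-0.9, -0.4, -3.0]
grip_width: 0.0135
grasp_force: 50.0
time_s: 68.87
tool_pos: [0.5645, -0.1246, 0.1406]
tool_rot: [-180.0, 0.0, 48.5]
force: [0.5, -0.3, -1.9]
grip_width: 0.0138
grasp_force: 50.0
time_s: 69.12
tool_pos: [0.5642, -0.1246, 0.1353]
tool_rot: [-180.0, 0.0, 48.5]
force: [0.0, 0.8, -2.7]
grip_width: 0.0136
grasp_force: 50.0
```

```bash

python3 -m jog '[[0,0,0.003,0,0,0,0],[0,0,0.003,0,0,0,0],[0,0,0.002,0,0,0,0],[0,0,0.002,0,0,0,0],[0,0,0.0005,0,0,0,0],[0,0,0,0,0,0,0],[0,0,0,0,0,0,0]]' 55
python3 -m jog '[[0,0,0,0,0,0.04,0],[0,0,0,0,0,0.06,0],[0,0,0,0,0,0.06,0],[0,0,0,0,0,0,0],[0,0,0,0,0,0,0]]' 55
python3 -c 'from h import *;o=env.get_obs();print(o["force"],o["wrist_torque"],o["tool_rot"])'
```

```text
time_s: 69.7
tool_pos: [0.5647, -0.1247, 0.1259]
tool_rot: [180.0, -0.0, 48.5]
force: [-2.6, 1.0, 5.0]
grip_width: 0.0135
grasp_force: 55.0
time_s: 70.12
tool_pos: [0.5659, -0.1249, 0.1264]
tool_rot: [179.9, -0.1, 39.3]
force: [-0.4, -0.0, 4.7]
grip_width: 0.0134
grasp_force: 55.0
[-0.37427479 -0.04369119  4.68004246] [ 0.01184657  0.33116332 -0.09571437] [ 1.79860827e+02 -1.29425822e-01  3.93339149e+01]
```

```bash
T='from h import *;o=env.get_obs();print(o["force"],o["wrist_torque"],o["tool_rot"])'
python3 -m jog '[[0,0,0.001,0,0,0.08,0],[0,0,0,0,0,0.09,0],[0,0,0,0,0,0.09,0],[0,0,0,0,0,0.09,0],[0,0,0,0,0,0.09,0],[0,0,0,0,0,0.09,0],[0,0,0,0,0,0.09,0],[0,0,0,0,0,0.09,0],[0,0,0,0,0,0.09,0],[0,0,0,0,0,0.09,0],[0,0,0,0,0,0.09,0],[0,0,0,0,0,0.09,0]]' 55
python3 -c "$T"
python3 -m jog '[[0,0,0,0,0,0.05,0],[0,0,0,0,0,0.04,0],[0,0,0,0,0,0,0],[0,0,0,0,0,0,0]]' 55
python3 -c "$T"
```

```text
time_s: 71.12
tool_pos: [0.5651, -0.1253, 0.1252]
tool_rot: [180.0, -0.1, -22.2]
force: [-2.3, -1.2, 6.8]
grip_width: 0.0136
grasp_force: 55.0
[-2.28100837 -1.1890657   6.81292223] [-0.04263058  0.68541857  0.23911625] [ 1.79984965e+02 -9.35379433e-02 -2.21767992e+01]
time_s: 71.45
tool_pos: [0.5655, -0.1251, 0.1253]
tool_rot: [-180.0, -0.1, -27.1]
force: [-1.5, -0.1, 5.3]
grip_width: 0.0135
grasp_force: 55.0
[-1.45344038 -0.1025956   5.3465297 ] [-0.01121633  0.5539025   0.01276295] [-1.79978408e+02 -1.31812429e-01 -2.71104349e+01]
```

Home. Let it rise gently, release and retreat.

```bash

python3 -m jog '[[0,0,-0.002,0,0,0,0],[0,0,-0.002,0,0,0,0],[0,0,-0.001,0,0,0,0],[0,0,0,0,0,0,0],[0,0,0,0,0,0,0]]' 50
python3 -m jog '[[0,0,-0.001,0,0,0,0],[0,0,-0.001,0,0,0,0],[0,0,0,0,0,0,0],[0,0,0,0,0,0,0]]' 50
python3 -m jog '[[0,0,0,0,0,0,0.04],[0,0,0,0,0,0,0.04],[0,0,0,0,0,0,0.04],[0,0,0,0,0,0,0.04],[0,0,-0.015,0,0,0,0.04],[0,0,-0.03,0,0,0,0.04],[0,0,-0.03,0,0,0,0.04],[0,0,-0.03,0,0,0,0.04],[0,0,0,0,0,0,0.04],[0,0,0,0,0,0,0.04],[0,0,0,0,0,0,0.04]]'
python3 -m jog '[[0,-0.03,0,0,0,0,0.04],[0,-0.03,0,0,0,0,0.04],[0,-0.03,0,0,0,0,0.04],[0,-0.03,0,0,0,0,0.04],[0,-0.03,0,0,0,0,0.04],[0,-0.03,0,0,0,0,0.04],[0,-0.03,0,0,0,0,0.04],[0,-0.03,0,0,0,0,0.04],[0,0,0,0,0,0,0.04],[0,0,0,0,0,0,0.04],[0,0,0,0,0,0,0.04]]'
python3 - <<'E'
from h import *
d=snap(17);h=cv2.cvtColor(d["top"],cv2.COLOR_BGR2HSV);x0,y0,x1,y1=335,178,368,210
for f in ("0","17"):
    h=cv2.cvtColor(cv2.imread(f"pics/top{f}.png"),cv2.COLOR_BGR2HSV)[y0:y1,x0:x1]
    m=h[...,2]<60;k,l,s,c=cv2.connectedComponentsWithStats(m.astype(np.uint8));i=1+s[1:,4].argmax()
    pts=np.argwhere(l==i)[:,::-1].astype(np.float32);print(f,s[i,4],c[i]+[x0,y0],cv2.fitLine(pts,cv2.DIST_L2,0,.01,.01).ravel()[:2])
    S=cv2.cvtColor(cv2.imread(f"pics/side{f}.png"),cv2.COLOR_BGR2HSV);m=((S[...,0]<6)|(S[...,0]>174))&(S[...,1]>150)&(S[...,2]>80)
    print([(int(a),c.tolist()) for a,c in blobs(m,500)])
    w=(S[255:310,245:315,1]<60)&(S[255:310,245:315,2]>170);print("white",[(int(a),(c+[245,255]).tolist()) for a,c in blobs(w,4)])
E
```

```text
time_s: 71.87
tool_pos: [0.5653, -0.1251, 0.1297]
tool_rot: [-180.0, -0.1, -27.1]
force: [0.9, -0.5, 3.2]
grip_width: 0.0135
grasp_force: 50.0
time_s: 72.2
tool_pos: [0.565, -0.1249, 0.1311]
tool_rot: [180.0, -0.1, -27.1]
force: [3.9, -2.6, -0.6]
grip_width: 0.0134
grasp_force: 50.0
time_s: 73.12
tool_pos: [0.5639, -0.1242, 0.2356]
tool_rot: [-180.0, 0.1, -27.1]
force: [0.6, 0.5, -0.3]
grip_width: 0.0399
grasp_force: 0.0
time_s: 74.03
tool_pos: [0.6729, 0.088, 0.2345]
tool_rot: [179.8, 0.1, -27.2]
force: [-0.4, -1.6, -0.2]
grip_width: 0.04
grasp_force: 0.0
0 179 [356.37988827 190.89944134] [ 0.4332418 -0.9012777]
[(2001, [279.5, 291.48])]
white [(1444, [281.6, 272.06])]
17 173 [356.88439306 190.60115607] [ 0.4744811 -0.8802657]
[(2018, [279.99, 292.05])]
white [(1463, [281.08, 271.9])]
```

```bash
python3 -c "
from cell import env
print(env.sign_off())"
```

```text
the job is handed in; nothing more can be done
None
```

I handed the job in at about 74 s. All three housings are standing in the pot and the cap is locked home; in the last images its position matches the start picture, with the handle about 3° off. `sign_off` gave no verdict, so I don't know the official result.

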